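Refit the casters of an upturned dolly, grease nipples up

TASK

The dolly lies upside down for its service. Stand every loose caster on a free corner of it, with the wheel rolling along the dolly's long side and the mounting plate flat on the deck and pushed fully home against both edge battens. Turn the wheel of every caster, the one already fitted too, until its yellow stripe and grease nipple are right at the top, ready for the grease gun, and leave the tools and other things on the bench where they are.

Things in the scene. Friction and masses are not known exactly. Their poses are not given: they have to be found in the camera images.
- dolly: Small transport dolly lying upside down, fixed to the bench. Plywood deck 256 (dolly x) by 386 (dolly y, its long side), top face 15 above the bench; dark edge battens 13 wide all round stand 12 above the deck, leaving a field 230 by 360 inside them. Origin: centre of the underside; z up.
- seat_near_left (a point): Point on the deck's top face at the near left corner (near = dolly -x, left = dolly +y): where the centre of a caster's plate lies when the plate touches both battens of this corner. Axes as the dolly's. Already taken by the caster that is fitted.
- seat_near_right (a point): Point on the deck's top face at the near right corner (near = dolly -x, left = dolly +y): where the centre of a caster's plate lies when the plate touches both battens of this corner. Axes as the dolly's. Free at the start.
- seat_far_left (a point): Point on the deck's top face at the far left corner (near = dolly -x, left = dolly +y): where the centre of a caster's plate lies when the plate touches both battens of this corner. Axes as the dolly's. Free at the start.
- seat_far_right (a point): Point on the deck's top face at the far right corner (near = dolly -x, left = dolly +y): where the centre of a caster's plate lies when the plate touches both battens of this corner. Axes as the dolly's. Free at the start.
- axle0 (a point): Wheel centre of the caster already fitted (fixed) at the near left corner; x along the axle, z up. This caster is like the loose ones.
- mark0 (a point): Middle of the yellow stripe on the tread of the fitted caster's wheel, on the rim 50 from the axle, turning with the wheel; its z axis points radially outwards, x along the axle.
- axle1 (a point): Wheel centre of loose caster 1, fixed to its fork: x along the axle, y the rolling direction, z up. Plate underside 78 below this point. Two flat fork legs, outer faces 46 apart (x), 26 wide (y) near the axle, reach 14 above this point and can be gripped from above; the wheel between them (100 diameter, 32 thick) reaches 50 above it, so above the legs its rim can be pinched.
- caster1: Loose caster 1: rigid (non-swivel), about 0.6 kg, standing upside down on its steel plate, 80 (x) by 105 (y) by 6 thick; origin at the centre of the plate's underside, axes as axle1. Its wheel turns endlessly either way with slight friction (about 0.012 N m) and stays put; pinch its rim only lightly to turn it, as a hard pinch drags the loose caster along. A half turn about z makes no difference.
- mark1 (a point): Middle of the yellow stripe on the tread of loose caster 1's wheel, 50 from the axle, turning with the wheel; its z axis points radially outwards. The stripe runs over the tread and both rim sides, in line with the brass grease nipple in the wheel's side.
- axle2 (a point): Wheel centre of loose caster 2, fixed to its fork: x along the axle, y the rolling direction, z up. Plate underside 78 below this point. Two flat fork legs, outer faces 46 apart (x), 26 wide (y) near the axle, reach 14 above this point and can be gripped from above; the wheel between them (100 diameter, 32 thick) reaches 50 above it, so above the legs its rim can be pinched.
- caster2: Loose caster 2: rigid (non-swivel), about 0.6 kg, standing upside down on its steel plate, 80 (x) by 105 (y) by 6 thick; origin at the centre of the plate's underside, axes as axle2. Its wheel turns endlessly either way with slight friction (about 0.012 N m) and stays put; pinch its rim only lightly to turn it, as a hard pinch drags the loose caster along. A half turn about z makes no difference.
- mark2 (a point): Middle of the yellow stripe on the tread of loose caster 2's wheel, 50 from the axle, turning with the wheel; its z axis points radially outwards. The stripe runs over the tread and both rim sides, in line with the brass grease nipple in the wheel's side.
- axle3 (a point): Wheel centre of loose caster 3, fixed to its fork: x along the axle, y the rolling direction, z up. Plate underside 78 below this point. Two flat fork legs, outer faces 46 apart (x), 26 wide (y) near the axle, reach 14 above this point and can be gripped from above; the wheel between them (100 diameter, 32 thick) reaches 50 above it, so above the legs its rim can be pinched.
- caster3: Loose caster 3: rigid (non-swivel), about 0.6 kg, standing upside down on its steel plate, 80 (x) by 105 (y) by 6 thick; origin at the centre of the plate's underside, axes as axle3. Its wheel turns endlessly either way with slight friction (about 0.012 N m) and stays put; pinch its rim only lightly to turn it, as a hard pinch drags the loose caster along. A half turn about z makes no difference.
- mark3 (a point): Middle of the yellow stripe on the tread of loose caster 3's wheel, 50 from the axle, turning with the wheel; its z axis points radially outwards. The stripe runs over the tread and both rim sides, in line with the brass grease nipple in the wheel's side.
- wrench: Bystander, to be left alone: steel ring-and-open spanner lying flat, 180 long.
- screwdriver: Bystander, to be left alone: screwdriver with red handle, 200 long.
- hammer: Bystander, to be left alone: hammer with wooden handle, 260 long.
- bolt_jar: Bystander, to be left alone: glass jar with black lid, 60 diameter, 75 high.
- spray_bottle: Bystander, to be left alone: white bottle with red cap, 68 diameter, 170 high.
Mind the look-alikes: they are no part of the job. What is shaped like the caster2 but turquoise is not meant. Leave any brown look-alike of the caster3 alone.

How it is judged:
By the outcome, as a careful person would: the job done as asked, in the order asked, and still so for the second after the job is handed in, with the robot touching nothing.
Of caster1, caster2, caster3 only 2 to 3 are there at a start; the rules pass over those that are not, and their reading is None.
At some moment in a run one of caster1, caster2, caster3 may be knocked a few centimetres aside while the robot is not near it.
It also fails if it takes over 210 s, if anything falls off the work surface, if the arm or the gripper's body presses on something with over 40 N, if the wrist force passes 120 N, or if a joint passes its speed limit or range.

ROBOT

A 6-joint arm with a two-finger parallel gripper is mounted at the origin on the work surface. World frame = base frame: x ahead of the robot, y to its left, z up, the work surface at z = 0. Lengths are in m, angles in degrees, forces in N, time in s.
With the tool pointing down it reaches from about 0.4 to 0.825 m from the base axis. Payload 7 kg.
Tool frame: the origin (TCP) lies at the very end of the fingers, on their centre line; the grasp point (between the pads) lies tcp_to_grasp behind it (tcp_to_grasp is the distance from the TCP to the grasp point, in m); x points along the fingers, y is the direction in which the jaws open and shut, and the axes are right-handed (so a half turn about x gives the same grasp; the last joint's range is limited). The gripper opens to 88 mm and grips with 3 to 60 N. Pads are 19 mm wide; open, the fingers measure 130 mm over their backs; the gripper's body (78 mm by 193 mm) begins 47 mm behind the grasp point.
Start: joints at [84.689, 20.546, 0.682, 0, -70.136, -16.507], TCP at [0.251, 0.627, 0.227] pointing down, gripper open.
Joint ranges: [-176.03, 176.03], [-82.01, 121.73], [-58.28, 71.71], [-173.87, 95.51], [-174.79, -0.11], [-173.66, 173.66]. Speed limits (degrees/s): [136.94, 136.94, 172.46, 180, 180, 180].

INTERFACE

Orientations are given as [roll, pitch, yaw] about the fixed x, y, z axes, in that order (R = Rz(yaw) Ry(pitch) Rx(roll)).
In Python, from plant import * gives the robot as it stands. The module is installed in compiled form; this text tells all that it offers.
- The arm moves only by the shell command python3 -m pendant 'ROWS'. ROWS is JSON, a list of rows, each an object with "claw": the finger opening in mm, from 0 to 87.6; "linear": the shift along the tool's x, y, z in mm, a list of three; "twist": the turn about the tool's x in rad. In form: [{"claw": claw, "linear": [tx, ty, tz], "twist": twist}, ...]. A call has exactly 10 rows; each row shifts and turns the commanded pose from where the row before left it, along the tool's axes as they then stand; what a row does not reach is not made up. A row lasts 1/12 s, in which the tool goes at most 41.7 mm and 7.16 degrees, less where a joint would pass 70% of its speed; a pose out of reach is approached as far as the arm can. A call with a gripper value outside its range is refused whole. The fingers move at their own pace and stop on an object; the grip force is fixed at half the most. Time passes only in rows, so rows that do not move let the fingers close, or fill a call up. It gives the time, the measured TCP pose, the force and the opening at its end, in the units of the state.
- get_obs(): the state, without advancing time (a new reading comes with each control period).
- snapshot(name): name is "side" or "top"; returns (picture, depth): 384x512x3 uint8, red, green, blue; 384x512 float32, m along the optical axis (not along the pixel's ray), 0 where there is no reading.
- camera_params(name): a dict with "fx", "fy", "cx", "cy" (pixels), "k1" (the pictures are not rectified: a ray, as slopes to the right and down, at radius r is drawn at 1 + k1 r^2 times it, then the intrinsics apply), "rvec" (rotation vector, rad) and "tvec" (3), from world to camera coordinates, as OpenCV has them. Camera axes: x right, y down, z forward; pixel columns grow to the right and rows downward; lengths in m; the calibration is good to about 2 mm. A picture is of the moment at which its call begins. camera_params takes no time and is no camera call.
- close_job(): hands the job in, once; it reports no verdict.
Trained networks look in the newest picture that a camera, given by its name, has taken for a name from the list of things; names that differ only in an ending like _2 or _b are one class to them, and where a whole thing is asked for, a point or a joint stands for the part that bears it (a point fixed in the world has none). Each returns a list of dicts, best first, with "confidence" (0 to 1); they miss things now and then, are a little off and sometimes report something else, mostly with a low value. They report only what shows in the picture. A call takes as long as a camera call. They do not tell look-alikes from the thing itself.
- boxes_of(camera, target): "xy" ([column, row] in pixels, amid what is visible of it).
The state is a dict: "clock": time; "joint_pos": joint angles; "qvel": joint speeds; "tau": joint torques, N m; "tool_pos": TCP position; "orientation": TCP orientation; "force": force on the tool from outside, world axes, zero at the start; "moment": the same for the moment, N m; "opening": finger opening in m.
Only numpy, scipy, OpenCV 4.12 (cv2) and the standard library are available. Lean on these libraries where they do the work, as an engineer would, in place of code of your own. Each camera call takes 0.05 s, during which the arm holds its last target. There are 200 camera calls.

## Working session

There is one attempt and no reset: what is moved stays moved. The work goes in short steps, Python scripts to look and compute and a shell command to move; the robot and the scene stay as the last step left them, time stands still between calls to the robot, and variables do not carry over. Pictures are saved under pics/ and viewed, about 12 in all and at most 16, crops included, and the job is handed in when it is done.

```bash
ls; mkdir -p pics
cat > h.py <<'E'
from plant import *
import numpy as np, cv2
def cam(n):
    p=camera_params(n); R=cv2.Rodrigues(np.array(p['rvec'],float))[0]
    return p,R,np.array(p['tvec'],float).ravel()
def undist(p,uv):
    d=(np.array(uv,float)-[p['cx'],p['cy']])/[p['fx'],p['fy']]
    s=d.copy()
    for _ in range(20): s=d/(1+p['k1']*(s**2).sum(-1,keepdims=True))
    return s
def world(n,uv,z):  # uv (...,2), depth (...)
    p,R,t=cam(n); s=undist(p,uv); z=np.array(z)[...,None]
    return (np.concatenate([s*z,z],-1)-t)@R
def cloud(n,dep):
    v,u=np.mgrid[:384,:512]; return world(n,np.stack([u,v],-1),dep)
def onplane(n,uv,h):
    p,R,t=cam(n); s=undist(p,uv); d=np.append(s,1)@R; c=-t@R
    return c+d*(h-c[2])/d[2]
def proj(n,X):
    p,R,t=cam(n); c=np.array(X)@R.T+t; s=c[...,:2]/c[...,2:]
    s=s*(1+p['k1']*(s**2).sum(-1,keepdims=True)); return s*[p['fx'],p['fy']]+[p['cx'],p['cy']]
def save(f,im,k=1):
    cv2.imwrite('pics/'+f,cv2.resize(im[...,::-1],None,fx=k,fy=k,interpolation=cv2.INTER_CUBIC))
E
python3 - <<'E'
from h import *
for n in ('side','top'):
    im,d=snapshot(n); np.savez(n+'.npz',im=im,d=d); save(n+'0.png',im,1.55)
    print(n,{k:np.round(v,3) for k,v in camera_params(n).items()}, -cam(n)[2]@cam(n)[1])
    for t in ('caster1','axle1','mark1','dolly'):
        print(t,[(np.round(b['xy']).astype(int).tolist(),round(b['confidence'],2)) for b in boxes_of(n,t)])
print(get_obs())
E
```

```text
pics
side {'fx': np.float64(408.205), 'fy': np.float64(408.205), 'cx': np.float64(254.166), 'cy': np.float64(192.412), 'k1': np.float64(-0.053), 'rvec': array([ 2.412, -0.173,  0.048]), 'tvec': array([-0.493,  0.145,  1.335])} [ 0.39459095 -0.83730704  1.09021524]
caster1 [([261, 328], 0.76), ([206, 331], 0.69), ([235, 276], 0.67), ([293, 246], 0.58), ([231, 161], 0.23)]
axle1 [([240, 276], 0.84), ([230, 158], 0.73), ([201, 328], 0.71), ([293, 246], 0.58)]
mark1 [([258, 315], 0.87), ([235, 266], 0.76), ([228, 149], 0.75), ([292, 235], 0.72), ([202, 321], 0.69), ([236, 274], 0.47)]
dolly [([256, 188], 0.83)]
top {'fx': np.float64(382.877), 'fy': np.float64(382.877), 'cx': np.float64(259.553), 'cy': np.float64(195.425), 'k1': np.float64(-0.0), 'rvec': array([ 2.13 , -2.11 ,  0.181]), 'tvec': array([0.032, 0.511, 1.184])} [0.28750679 0.02146559 1.25787202]
caster1 [([337, 230], 0.98), ([390, 215], 0.64), ([387, 260], 0.62), ([314, 173], 0.62), ([140, 166], 0.25)]
axle1 [([392, 212], 0.98), ([389, 263], 0.91), ([316, 174], 0.69), ([340, 227], 0.67), ([185, 220], 0.59)]
mark1 [([319, 170], 0.92), ([398, 215], 0.85), ([181, 213], 0.63), ([394, 266], 0.56)]
dolly [([225, 192], 0.61)]
{'clock': 0.5, 'joint_pos': array([ 8.46900442e+01,  2.05454763e+01,  6.80516871e-01, -2.64480266e-03,
       -7.01354439e+01, -1.65067565e+01]), 'qvel': array([-0.07799254,  0.00890634,  0.01962741, -0.0727375 , -0.07977858,
        0.01033854]), 'tau': array([ 4.08898923e-04, -5.81798422e+01,  2.93066615e+01,  6.99712917e+00,
        1.19211845e-02, -2.74563774e-05]), 'tool_pos': array([0.25084927, 0.62661482, 0.22655193]), 'orientation': array([  25.71618566,   89.99748009, -176.10142527]), 'force': array([ 0.67061326, -0.16381461, -0.55623083]), 'moment': array([ 0.03366643, -0.0078883 ,  0.03645507]), 'opening': 0.0873016438951693}
```

View pics/side0.png

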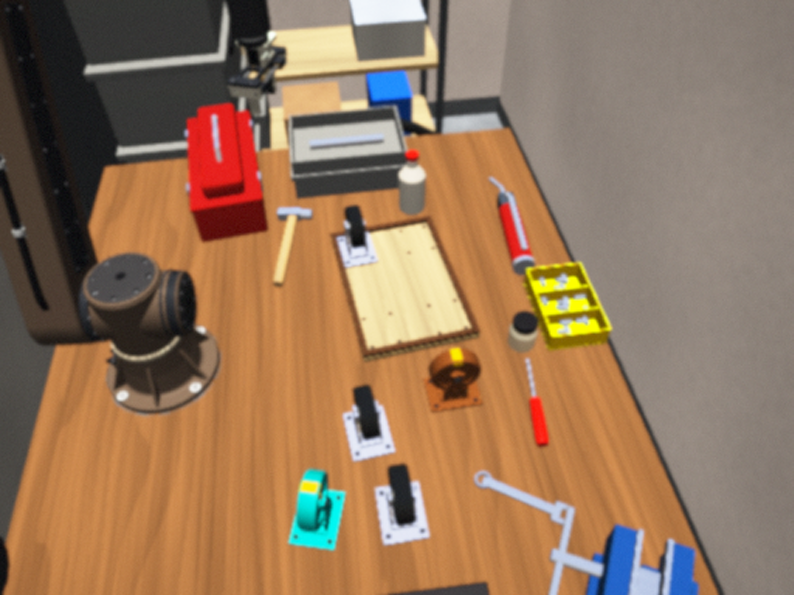

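View pics/top0.png

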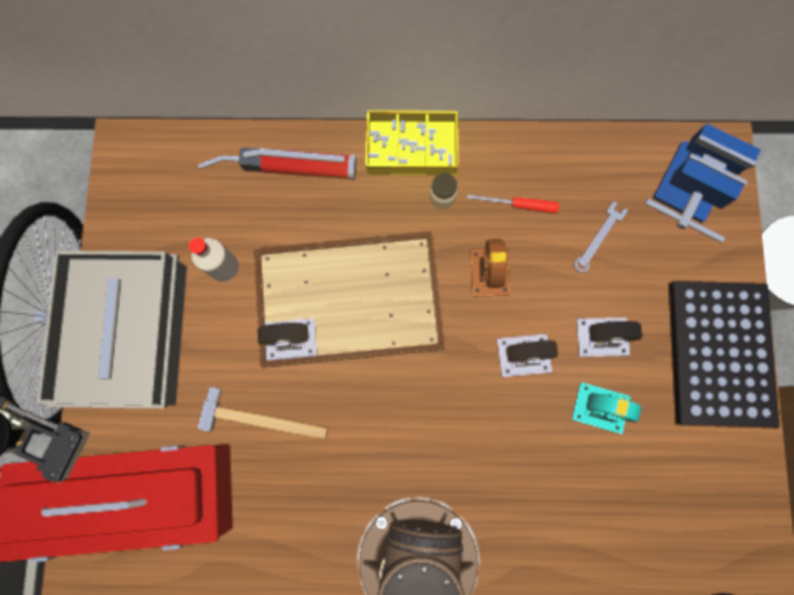

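Two real loose casters with black wheels and grey plates: side view px (236,275) and (259,328), top view px (338,229) and (392,217). The turquoise one (top 390,263) and the brown one (top 316,173) are look-alikes. The third caster is absent. No stripe shows on the three black wheels yet. Next I measure plates and dolly from both depth clouds, with one confirming crop.

```bash
cat >> h.py <<'E'
def clouds(fresh=True):
    P=[];C=[]
    for n in ('side','top'):
        if fresh:
            im,d=snapshot(n); np.savez(n+'.npz',im=im,d=d)
        f=np.load(n+'.npz'); im,d=f['im'],f['d']; m=d>0
        P.append(cloud(n,d)[m]);C.append(im[m].astype(int))
    return P,C
def rect(Q):
    (c,s,a)=cv2.minAreaRect((Q[:,:2]*1000).astype(np.float32))
    if s[0]>s[1]: s=s[::-1];a-=90   # a = yaw of the short side (x axis)
    a=(a+90)%180-90
    return np.round(c,1),np.round(s,1),round(a,2)
def caster(P,C,xy,z0=0,r=.075,show=True):
    out=[]
    for p,c in zip(P,C):
        near=np.hypot(*(p[:,:2]-xy).T)<r
        pl=near&(p[:,2]>z0-.002)&(p[:,2]<z0+.014)&(c.max(1)-c.min(1)<30)&(c.min(1)>90)
        wh=near&(p[:,2]>z0+.1)&(c.max(1)<110)
        out.append((p[pl],p[wh]))
    pl=np.vstack([o[0] for o in out]); wh=np.vstack([o[1] for o in out])
    return rect(pl),rect(wh),[ (len(o[0]),np.round(np.median(o[0][:,2])*1000,1),len(o[1]),np.round(np.percentile(o[1][:,2],95)*1000,1), rect(o[0])) for o in out]
E
python3 - <<'E'
from h import *
P,C=clouds(False)
import plant
print([k for k in dir(plant) if not k.startswith('_')], getattr(plant,'tcp_to_grasp',None))
for nm,uvt,uvs in (('A',(338,229),(237,276)),('B',(392,217),(259,328)),('F',(185,218),(230,158)),('turq',(390,263),(205,331)),('brown',(316,173),(293,246))):
    a=onplane('top',np.array(uvt,float),.08);print(nm,a.round(3),onplane('side',np.array(uvs,float),.08).round(3))
    if nm in 'ABF':
        for o in caster(P,C,a[:2],.015 if nm=='F' else 0): print('  ',o)
# dolly battens: dark brown at z~27
for p,c in zip(P,C):
    m=(p[:,2]>.020)&(p[:,2]<.032)&(p[:,0]>.3)&(p[:,0]<.75)&(p[:,1]>-.1)&(p[:,1]<.45)&(c.max(1)<140)&(c[:,0]-c[:,2]>15)
    q=p[m];print('batten',len(q),np.median(q[:,2]),rect(q))
t=cv2.imread('pics/top0.png');s=cv2.imread('pics/side0.png')
a=cv2.resize(t[300:440,480:660],None,fx=2.2,fy=2.2);b=cv2.resize(s[370:570,280:460],None,fx=2.2,fy=2.2)
c=cv2.resize(t[300:380,240:330],None,fx=2.2,fy=2.2)
H=np.zeros((440,800,3),np.uint8);H[:a.shape[0],:a.shape[1]]=a;H[:b.shape[0],400:796]=b;cv2.imwrite('pics/c1.png',H)
E
```

```text
['PlanningError', 'boxes_of', 'camera_params', 'close_job', 'get_obs', 'snapshot', 'tcp_to_grasp'] 0.0188
A [ 0.402 -0.205  0.08 ] [ 0.414 -0.254  0.08 ]
   (array([ 412.6, -216.1]), array([ 85.3, 117.5]), 5.99)
   (array([ 412. , -220.7]), array([36.4, 97.2]), 6.15)
   [(474, np.float64(6.0), 301, np.float64(129.3), (array([ 414.8, -215.9]), array([ 80.9, 117.5]), 5.9)), (375, np.float64(6.1), 311, np.float64(129.4), (array([ 409.9, -219. ]), array([ 79.2, 104.9]), 6.21))]
B [ 0.441 -0.373  0.08 ] [ 0.453 -0.413  0.08 ]
   (array([ 453.4, -387.5]), array([ 86.2, 107.8]), 1.46)
   (array([ 452.2, -387.2]), array([35.7, 92. ]), 1.54)
   [(594, np.float64(6.7), 380, np.float64(130.0), (array([ 455.8, -387.7]), array([ 81.5, 107.3]), 1.46)), (387, np.float64(6.1), 306, np.float64(129.7), (array([ 450.2, -387.6]), array([ 80.6, 106.5]), 0.02))]
F [0.432 0.267 0.08 ] [0.442 0.224 0.08 ]
   (array([441.5, 270.6]), array([ 90.2, 113. ]), 6.12)
   (array([438.6, 270. ]), array([36.8, 95.5]), 9.96)
   [(292, np.float64(22.3), 152, np.float64(144.7), (array([443.4, 269.9]), array([ 85.4, 113.2]), 4.57)), (352, np.float64(21.7), 302, np.float64(144.7), (array([437.1, 273.6]), array([ 81.8, 106. ]), 6.5))]
turq [ 0.301 -0.359  0.08 ] [ 0.315 -0.401  0.08 ]
brown [ 0.578 -0.141  0.08 ] [ 0.59  -0.178  0.08 ]
batten 766 0.027169159064678608 (array([538.3, 143.3]), array([308.2, 522.7]), 13.65)
batten 1285 0.027067396405754035 (array([529.2, 175.8]), array([321.9, 579.5]), 14.08)
```

View pics/c1.png

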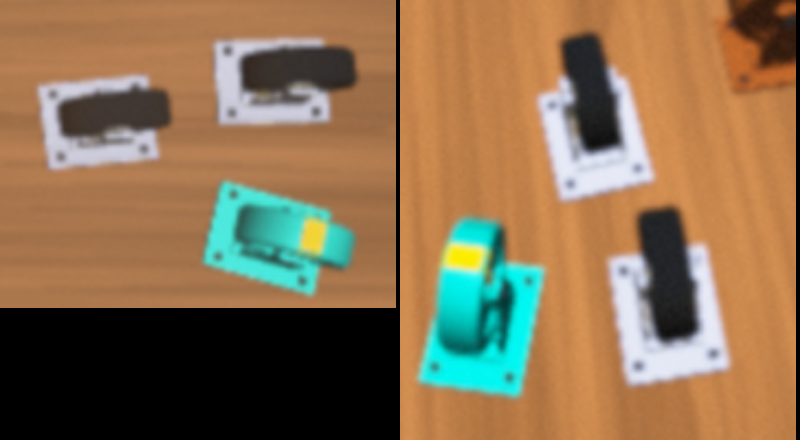

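```bash
cat >> h.py <<'E'
from scipy.spatial.transform import Rotation as Ro
def tool():
    o=get_obs(); R=Ro.from_euler('xyz',o['orientation'],degrees=True).as_matrix()
    return o,R
def goto(xyz,yaw=None):
    """prints twist (rad) for jaw axis at yaw (mod 180), and shift in tool axes after that twist"""
    o,R=tool(); jy=np.degrees(np.arctan2(R[1,1],R[0,1])); tw=0
    if yaw is not None:
        d=(yaw-jy+90)%180-90; tw=-d       # tool x is down
        R=R@Ro.from_euler('x',tw,degrees=True).as_matrix()
    print('t',round(o['clock'],2),'pos',(o['tool_pos']*1000).round(1),'down',R[:,0].round(3),'jaw',round(jy,1),'j6',o['joint_pos'][5].round(0),'F',o['force'].round(1),'open',round(o['opening']*1000,1))
    print('  twist',np.radians(tw).round(3),'shift',(R.T@(np.array(xyz)*1000-o['tool_pos']*1000)).round(1))
E
python3 - <<'E'
from h import *
for n in ('side','top'):
    f=np.load(n+'.npz'); p=cloud(n,f['d']);c=f['im'].astype(int)
    m=(abs(p[...,2]-.015)<.005)&(c[...,0]>190)&(c[...,2]>110)&(c[...,0]-c[...,2]>25)&(p[...,0]>.3)&(p[...,0]<.8)
    k,l,st,ce=cv2.connectedComponentsWithStats(m.astype(np.uint8)); i=1+st[1:,4].argmax()
    q=p[l==i]; print('field',len(q),np.median(q[:,2]),rect(q))
    b=(abs(p[...,2]-.027)<.0045)&(c.max(-1)<150)&(c[...,0]-c[...,2]>12)
    b&=cv2.dilate((l==i).astype(np.uint8),np.ones((15,15)))>0
    print('batten',b.sum(),rect(p[b]),rect(p[b])[0])
for xyz in ((.5,.2,.25),(.453,-.3875,.2)): goto(xyz,1.0)
E
```

```text
field 3957 0.01587981782250914 (array([532.8, 159.6]), array([228.6, 355.5]), 6.23)
batten 711 (array([531.4, 152.8]), array([254.7, 390.4]), 6.33) [531.4 152.8]
field 6125 0.01523912739097512 (array([526.8, 155. ]), array([227.9, 358.5]), 6.31)
batten 1142 (array([526.5, 154.7]), array([256.9, 386. ]), 6.15) [526.5 154.7]
t 0.5 pos [250.8 626.6 226.6] down [-0. -0. -1.] jaw -111.8 j6 -17.0 F [ 0.7 -0.2 -0.6] open 87.3
  twist 1.173 shift [ -23.5 -241.7 -430.9]
t 0.5 pos [250.8 626.6 226.6] down [-0. -0. -1.] jaw -111.8 j6 -17.0 F [ 0.7 -0.2 -0.6] open 87.3
  twist 1.173 shift [   26.5  -184.4 -1017.5]
```

```bash
python3 -m pendant '[{"claw":87,"linear":[0,0,0],"twist":0.117},{"claw":87,"linear":[0,0,0],"twist":0.117},{"claw":87,"linear":[0,0,0],"twist":0.117},{"claw":87,"linear":[0,0,0],"twist":0.117},{"claw":87,"linear":[0,0,0],"twist":0.117},{"claw":87,"linear":[0,0,0],"twist":0.117},{"claw":87,"linear":[0,0,0],"twist":0.117},{"claw":87,"linear":[0,0,0],"twist":0.117},{"claw":87,"linear":[0,0,0],"twist":0.117},{"claw":87,"linear":[0,0,0],"twist":0.120}]'
python3 -m pendant '[{"claw":87,"linear":[-1.5,-17,-30],"twist":0},{"claw":87,"linear":[-1.5,-17,-30],"twist":0},{"claw":87,"linear":[-1.5,-17,-30],"twist":0},{"claw":87,"linear":[-1.5,-17,-30],"twist":0},{"claw":87,"linear":[-1.5,-17,-30],"twist":0},{"claw":87,"linear":[-1.5,-17,-30],"twist":0},{"claw":87,"linear":[-1.5,-17,-30],"twist":0},{"claw":87,"linear":[-1.5,-17,-30],"twist":0},{"claw":87,"linear":[-1.5,-17,-30],"twist":0},{"claw":87,"linear":[-1.5,-17,-30],"twist":0}]'
python3 -c "
from h import *
goto((.453,-.3875,.2),1)"
```

```text
clock: 1.33
tool_pos: [0.2509, 0.6266, 0.2266]
orientation: [-51.3, 90.0, 39.3]
force: [0.0, 0.2, 0.8]
opening: 0.087
clock: 2.17
tool_pos: [0.4265, 0.328, 0.242]
orientation: [-33.6, 90.0, 57.4]
force: [-0.2, 0.1, -0.5]
opening: 0.0868
t 2.17 pos [426.5 328.  242. ] down [ 0.     0.001 -1.   ] jaw -179.0 j6 -57.0 F [-0.2  0.1 -0.5] open 86.8
  twist -0.0 shift [  41.5  -14.  -715.9]
```

```bash
for i in 1 2; do python3 -m pendant '[{"claw":87,"linear":[2,-0.7,-35.8],"twist":0},{"claw":87,"linear":[2,-0.7,-35.8],"twist":0},{"claw":87,"linear":[2,-0.7,-35.8],"twist":0},{"claw":87,"linear":[2,-0.7,-35.8],"twist":0},{"claw":87,"linear":[2,-0.7,-35.8],"twist":0},{"claw":87,"linear":[2,-0.7,-35.8],"twist":0},{"claw":87,"linear":[2,-0.7,-35.8],"twist":0},{"claw":87,"linear":[2,-0.7,-35.8],"twist":0},{"claw":87,"linear":[2,-0.7,-35.8],"twist":0},{"claw":87,"linear":[2,-0.7,-35.8],"twist":0}]'; done
python3 - <<'E'
from h import *
P,C=clouds()
for n in ('side','top'): save(n+'1.png',np.load(n+'.npz')['im'],1.55)
for xy in ((.412,-.2185),(.453,-.3875)):
    for o in caster(P,C,xy): print('  ',o)
goto((.453,-.3875,.067),1)
E
```

```text
clock: 3.0
tool_pos: [0.4388, -0.0299, 0.222]
orientation: [-70.6, 89.9, 20.4]
force: [-0.3, -0.3, 0.2]
opening: 0.087
clock: 3.83
tool_pos: [0.4519, -0.3881, 0.2016]
orientation: [-114.3, 90.0, -23.3]
force: [1.5, 1.9, 0.5]
opening: 0.0869
   (array([ 413.9, -211.6]), array([ 76.3, 127.4]), 14.03)
   (array([ 412.5, -220.1]), array([ 67.3, 145.9]), 44.05)
   [(68, np.float64(6.0), 2366, np.float64(690.5), (array([ 419.3, -209.8]), array([ 46.5, 134.8]), 22.58)), (152, np.float64(6.2), 628, np.float64(694.5), (array([ 406.4, -188.5]), array([44. , 78.1]), -86.04))]
   (array([ 455.6, -387.9]), array([ 81.6, 107.5]), 0.89)
   (array([ 454.5, -376.4]), array([122.4, 148.9]), 82.78)
   [(630, np.float64(6.6), 5735, np.float64(645.0), (array([ 455.6, -387.9]), array([ 81.6, 107.5]), 0.89)), (0, np.float64(nan), 3387, np.float64(643.4), (array([0., 0.]), array([0., 0.]), 0.0))]
t 3.93 pos [ 451.5 -390.2  200.3] down [-0.002 -0.    -1.   ] jaw -179.2 j6 23.0 F [-0.2  0.7 -0.5] open 87.2
  twist -0.004 shift [133.3  -1.7   2.7]
  return _methods._mean(a, axis=axis, dtype=dtype,
  ret = ret.dtype.type(ret / rcount)
```

View pics/side1.png

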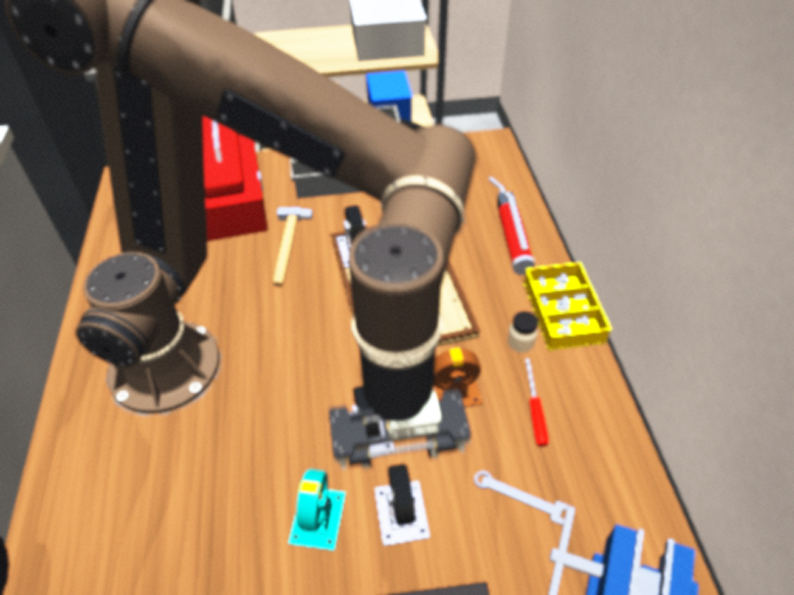

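B (top px 392,217) is unchanged, and the gripper is above it. Descend on the legs and grip.

```bash
python3 -m pendant '[{"claw":87,"linear":[14,-0.2,0.3],"twist":0},{"claw":87,"linear":[14,-0.2,0.3],"twist":0},{"claw":87,"linear":[14,-0.2,0.3],"twist":0},{"claw":87,"linear":[14,-0.2,0.3],"twist":0},{"claw":87,"linear":[14,-0.2,0.3],"twist":0},{"claw":87,"linear":[14,-0.2,0.3],"twist":0},{"claw":87,"linear":[14,-0.2,0.3],"twist":0},{"claw":87,"linear":[14,0,0],"twist":0},{"claw":87,"linear":[14,0,0],"twist":0},{"claw":87,"linear":[7,0,0],"twist":0}]'
python3 -m pendant '[{"claw":60,"linear":[0,0,0],"twist":0},{"claw":44,"linear":[0,0,0],"twist":0},{"claw":44,"linear":[0,0,0],"twist":0},{"claw":40,"linear":[0,0,0],"twist":0},{"claw":40,"linear":[0,0,0],"twist":0},{"claw":40,"linear":[0,0,0],"twist":0},{"claw":40,"linear":[0,0,0],"twist":0},{"claw":40,"linear":[0,0,0],"twist":0},{"claw":40,"linear":[0,0,0],"twist":0},{"claw":40,"linear":[0,0,0],"twist":0}]'
python3 -m pendant '[{"claw":40,"linear":[-5,0,0],"twist":0},{"claw":40,"linear":[-20,0,0],"twist":0},{"claw":40,"linear":[-20,0,0],"twist":0},{"claw":40,"linear":[-20,0,0],"twist":0},{"claw":40,"linear":[-20,0,0],"twist":0},{"claw":40,"linear":[-20,0,0],"twist":0},{"claw":40,"linear":[-20,0,0],"twist":0},{"claw":40,"linear":[-20,0,0],"twist":0},{"claw":40,"linear":[-10,0,0],"twist":0},{"claw":40,"linear":[0,0,0],"twist":0}]'
python3 -c "
from h import *
goto((.612,.041,.235),6.25)"
```

```text
clock: 4.77
tool_pos: [0.4528, -0.3832, 0.0671]
orientation: [56.2, 89.9, 147.2]
force: [-0.3, -0.3, 0.2]
opening: 0.087
clock: 5.6
tool_pos: [0.4535, -0.384, 0.0689]
orientation: [-136.7, 90.0, -45.8]
force: [-1.3, 2.3, 4.4]
opening: 0.0457
clock: 6.43
tool_pos: [0.4543, -0.3843, 0.2255]
orientation: [-115.3, 89.8, -24.3]
force: [0.0, -0.2, -4.8]
opening: 0.0457
t 6.43 pos [ 454.3 -384.3  225.5] down [ 0.003 -0.001 -1.   ] jaw -179.0 j6 22.0 F [ 0.  -0.2 -4.8] open 45.7
  twist -0.092 shift [  -9.6 -203.1  405.6]
```

```bash
python3 -m pendant '[{"claw":40,"linear":[-5,0,0],"twist":-0.046},{"claw":40,"linear":[-5,0,0],"twist":-0.046},{"claw":40,"linear":[0,-12,25],"twist":0},{"claw":40,"linear":[0,-12,25],"twist":0},{"claw":40,"linear":[0,-12,25],"twist":0},{"claw":40,"linear":[0,-12,25],"twist":0},{"claw":40,"linear":[0,-12,25],"twist":0},{"claw":40,"linear":[0,-12,25],"twist":0},{"claw":40,"linear":[0,-12,25],"twist":0},{"claw":40,"linear":[0,-12,25],"twist":0}]'
python3 -m pendant '[{"claw":40,"linear":[0,-12,25],"twist":0},{"claw":40,"linear":[0,-12,25],"twist":0},{"claw":40,"linear":[0,-12,25],"twist":0},{"claw":40,"linear":[0,-12,25],"twist":0},{"claw":40,"linear":[0,-12,25],"twist":0},{"claw":40,"linear":[0,-12,25],"twist":0},{"claw":40,"linear":[0,-12,25],"twist":0},{"claw":40,"linear":[0,-12,25],"twist":0},{"claw":40,"linear":[0,0,0],"twist":0},{"claw":40,"linear":[0,0,0],"twist":0}]'
python3 - <<'E'
from h import *
goto((.609,.046,.088),6.25)
P,C=clouds()
for n in ('side','top'): save(n+'2.png',np.load(n+'.npz')['im'],1.55)
for o in caster(P,C,(.412,-.2185)): print('  ',o)
E
```

```text
clock: 7.27
tool_pos: [0.5264, -0.1731, 0.2315]
orientation: [67.4, 89.8, 163.6]
force: [0.5, -0.2, -5.2]
opening: 0.046
clock: 8.1
tool_pos: [0.6002, 0.036, 0.231]
orientation: [91.9, 89.8, -171.7]
force: [-0.4, -0.4, -5.7]
opening: 0.0457
t 8.1 pos [600.2  36.  231. ] down [-0.004 -0.001 -1.   ] jaw -173.6 j6 -16.0 F [-0.4 -0.4 -5.7] open 45.7
  twist 0.002 shift [142.9 -10.4   9. ]
   (array([ 412.7, -212.7]), array([ 85.9, 124. ]), 5.79)
   (array([ 411.8, -219.9]), array([36.3, 95.1]), 6.14)
   [(497, np.float64(6.1), 297, np.float64(129.4), (array([ 414.4, -212.5]), array([ 81.3, 124.3]), 6.4)), (380, np.float64(6.3), 307, np.float64(129.7), (array([ 410. , -219.4]), array([ 79.2, 104.3]), 5.79))]
```

View pics/side2.png

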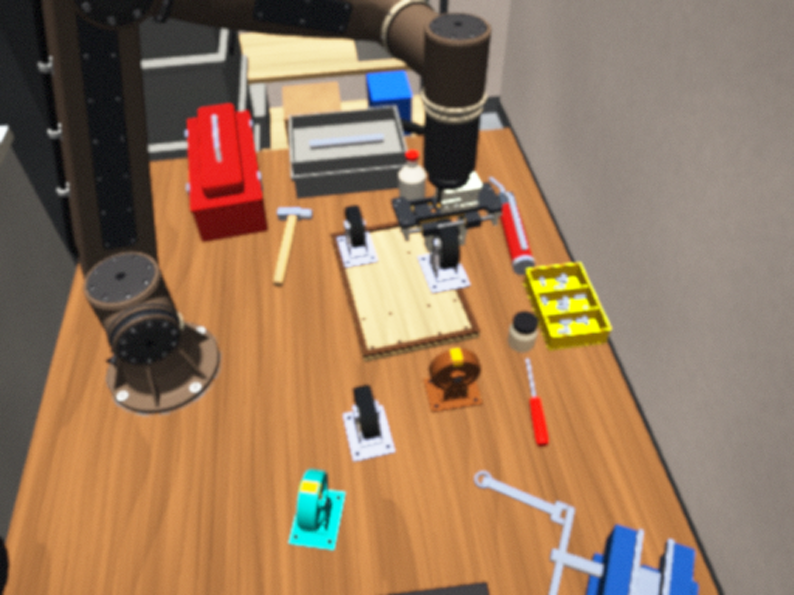

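```bash
python3 -m pendant '[{"claw":40,"linear":[0,-3.5,3],"twist":0},{"claw":40,"linear":[20,-3.5,3],"twist":0},{"claw":40,"linear":[20,-3.5,3],"twist":0},{"claw":40,"linear":[20,0,0],"twist":0},{"claw":40,"linear":[20,0,0],"twist":0},{"claw":40,"linear":[20,0,0],"twist":0},{"claw":40,"linear":[20,0,0],"twist":0},{"claw":40,"linear":[14,0,0],"twist":0},{"claw":40,"linear":[5,0,0],"twist":0},{"claw":40,"linear":[4,0,0],"twist":0}]'
python3 -m pendant '[{"claw":40,"linear":[1,0,0],"twist":0},{"claw":40,"linear":[1,0,0],"twist":0},{"claw":40,"linear":[0,0,0],"twist":0},{"claw":40,"linear":[0,0,0],"twist":0},{"claw":40,"linear":[0,0,0],"twist":0},{"claw":40,"linear":[0,0,0],"twist":0},{"claw":40,"linear":[0,0,0],"twist":0},{"claw":40,"linear":[0,0,0],"twist":0},{"claw":40,"linear":[0,0,0],"twist":0},{"claw":40,"linear":[0,0,0],"twist":0}]'
python3 -c "
from h import *
goto((.6174,.0395,.085),6.25)"
```

```text
clock: 9.03
tool_pos: [0.61, 0.0438, 0.0898]
orientation: [109.6, 89.9, -154.2]
force: [0.6, 0.4, -5.0]
opening: 0.0457
clock: 9.87
tool_pos: [0.6103, 0.0446, 0.0885]
orientation: [108.9, 90.0, -154.9]
force: [1.3, -0.0, -5.2]
opening: 0.0457
t 9.87 pos [610.3  44.6  88.5] down [-0. -0. -1.] jaw -173.8 j6 -16.0 F [ 1.3 -0.  -5.2] open 45.7
  twist -0.0 shift [ 3.5 -6.5 -5.8]
```

```bash
python3 -m pendant '[{"claw":40,"linear":[1,0,0],"twist":0},{"claw":40,"linear":[1,0,0],"twist":0},{"claw":40,"linear":[1,0,0],"twist":0},{"claw":40,"linear":[1,0,0],"twist":0},{"claw":40,"linear":[0.5,0,0],"twist":0},{"claw":40,"linear":[0,0,0],"twist":0},{"claw":40,"linear":[0,0,0],"twist":0},{"claw":40,"linear":[0,0,0],"twist":0},{"claw":40,"linear":[0,0,0],"twist":0},{"claw":40,"linear":[0,0,0],"twist":0}]'
python3 -m pendant '[{"claw":40,"linear":[0,-1,0],"twist":0},{"claw":40,"linear":[0,-1,0],"twist":0},{"claw":40,"linear":[0,-1,0],"twist":0},{"claw":40,"linear":[0,-1,0],"twist":0},{"claw":40,"linear":[0,-1,0],"twist":0},{"claw":40,"linear":[0,-1,0],"twist":0},{"claw":40,"linear":[0,-1,0],"twist":0},{"claw":40,"linear":[0,0,0],"twist":0},{"claw":40,"linear":[0,0,0],"twist":0},{"claw":40,"linear":[0,0,0],"twist":0}]'
python3 -c "
from h import *
goto((.6174,.0395,.085),6.25)"
```

```text
clock: 10.7
tool_pos: [0.6102, 0.0445, 0.0841]
orientation: [145.5, 90.0, -118.2]
force: [-1.3, 0.1, -3.6]
opening: 0.0458
clock: 11.53
tool_pos: [0.6161, 0.0452, 0.0841]
orientation: [92.3, 89.9, -171.4]
force: [-5.9, 1.4, 0.4]
opening: 0.0458
t 11.53 pos [616.1  45.2  84.1] down [-0.002 -0.    -1.   ] jaw -173.8 j6 -16.0 F [-5.9  1.4  0.4] open 45.8
  twist -0.0 shift [-0.9 -0.6 -5.8]
```

```bash
python3 -m pendant '[{"claw":40,"linear":[0,-0.5,-1],"twist":0},{"claw":40,"linear":[0,-0.5,-1],"twist":0},{"claw":40,"linear":[0,0,-1],"twist":0},{"claw":40,"linear":[0,0,-1],"twist":0},{"claw":40,"linear":[0,0,-1],"twist":0},{"claw":40,"linear":[0,0,-1],"twist":0},{"claw":40,"linear":[0,0,0],"twist":0},{"claw":40,"linear":[0,0,0],"twist":0},{"claw":40,"linear":[0,0,0],"twist":0},{"claw":40,"linear":[0,0,0],"twist":0}]'
python3 -m pendant '[{"claw":40,"linear":[0,-0.5,-0.5],"twist":0},{"claw":40,"linear":[0,-0.5,-0.5],"twist":0},{"claw":40,"linear":[0,0,-0.5],"twist":0},{"claw":40,"linear":[0,0,-0.5],"twist":0},{"claw":40,"linear":[0,0,0],"twist":0},{"claw":40,"linear":[0,0,0],"twist":0},{"claw":40,"linear":[0,0,0],"twist":0},{"claw":40,"linear":[0,0,0],"twist":0},{"claw":40,"linear":[0,0,0],"twist":0},{"claw":40,"linear":[0,0,0],"twist":0}]'
python3 -c "
from h import *
goto((.6174,.0395,.085),6.25)"
```

```text
clock: 12.37
tool_pos: [0.6167, 0.041, 0.0844]
orientation: [59.1, 89.8, 155.3]
force: [-11.9, 10.9, 8.0]
opening: 0.0456
clock: 13.2
tool_pos: [0.617, 0.0398, 0.0847]
orientation: [57.1, 89.7, 153.3]
force: [-16.9, 14.1, 13.0]
opening: 0.0456
t 13.2 pos [617.   39.8  84.7] down [-0.004  0.002 -1.   ] jaw -173.8 j6 -15.0 F [-16.9  14.1  13. ] open 45.6
  twist -0.0 shift [-0.3 -0.3 -0.4]
```

```bash
python3 -m pendant '[{"claw":40,"linear":[0,0.5,0],"twist":0},{"claw":40,"linear":[0,0,0.5],"twist":0},{"claw":46.5,"linear":[0,0,0],"twist":0},{"claw":50,"linear":[0,0,0],"twist":0},{"claw":60,"linear":[0,0,0],"twist":0},{"claw":70,"linear":[0,0,0],"twist":0},{"claw":87,"linear":[0,0,0],"twist":0},{"claw":87,"linear":[0,0,0],"twist":0},{"claw":87,"linear":[0,0,0],"twist":0},{"claw":87,"linear":[0,0,0],"twist":0}]'
python3 -m pendant '[{"claw":87,"linear":[-10,0,0],"twist":0},{"claw":87,"linear":[-20,0,0],"twist":0},{"claw":87,"linear":[-20,0,0],"twist":0},{"claw":87,"linear":[-20,0,0],"twist":0},{"claw":87,"linear":[-20,0,0],"twist":0},{"claw":87,"linear":[-20,0,0],"twist":0},{"claw":87,"linear":[-20,0,-20],"twist":0},{"claw":87,"linear":[-20,0,-30],"twist":0},{"claw":87,"linear":[0,0,-30],"twist":0},{"claw":87,"linear":[0,0,0],"twist":0}]'
python3 - <<'E'
from h import *
P,C=clouds()
for n in ('side','top'): save(n+'3.png',np.load(n+'.npz')['im'],1.55)
for xy,z in (((.412,-.2185),0),((.617,.036),.015)):
    for o in caster(P,C,xy,z): print('  ',o)
goto((.413,-.219,.2),6.0)
E
```

```text
clock: 14.03
tool_pos: [0.6198, 0.038, 0.0842]
orientation: [-94.2, 90.0, 2.0]
force: [-0.1, 0.7, -0.7]
opening: 0.0839
clock: 14.87
tool_pos: [0.6291, -0.0451, 0.2367]
orientation: [-102.2, 89.8, -6.1]
force: [-0.5, -0.0, -0.4]
opening: 0.0867
   (array([ 413.3, -216. ]), array([ 86.5, 120. ]), 6.06)
   (array([ 411.3, -219.4]), array([36.3, 93.9]), 7.4)
   [(504, np.float64(6.2), 292, np.float64(128.8), (array([ 415.4, -215.6]), array([ 82.2, 120. ]), 6.34)), (377, np.float64(6.1), 297, np.float64(129.3), (array([ 409.6, -219.2]), array([ 78.5, 105.2]), 5.96))]
   (array([618.2,  39.1]), array([ 87.6, 116.9]), 6.47)
   (array([616.7,  23.9]), array([120.2, 126. ]), 9.36)
   [(336, np.float64(22.3), 894, np.float64(680.1), (array([620.3,  39.3]), array([ 83.4, 116.9]), 6.38)), (252, np.float64(21.4), 2137, np.float64(678.8), (array([595.6,  35.6]), array([ 50.7, 111. ]), -0.74))]
t 14.97 pos [628.2 -42.5 234.9] down [ 0.001  0.    -1.   ] jaw -173.9 j6 -8.0 F [-0.4  0.7 -0.5] open 86.8
  twist 0.002 shift [  34.7  232.5 -153. ]
```

View pics/side3.png

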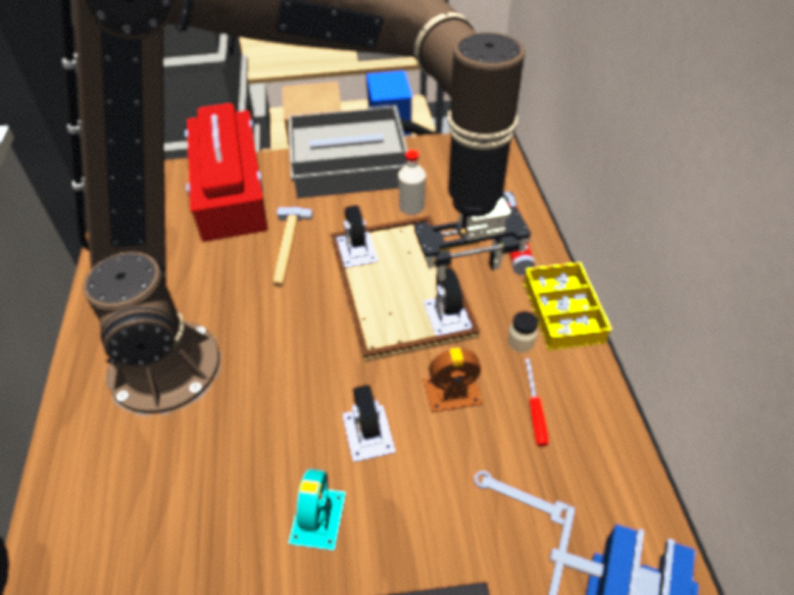

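Far-right caster stands in its corner (side px ~ (288,195)); A is unmoved. Fetch A.

```bash
python3 -m pendant '[{"claw":87,"linear":[3.5,23.3,-15.2],"twist":0},{"claw":87,"linear":[3.5,23.3,-15.2],"twist":0},{"claw":87,"linear":[3.5,23.3,-15.2],"twist":0},{"claw":87,"linear":[3.5,23.3,-15.2],"twist":0},{"claw":87,"linear":[3.5,23.3,-15.2],"twist":0},{"claw":87,"linear":[3.5,23.3,-15.2],"twist":0},{"claw":87,"linear":[3.5,23.3,-15.2],"twist":0},{"claw":87,"linear":[3.5,23.3,-15.2],"twist":0},{"claw":87,"linear":[3.5,23.3,-15.2],"twist":0},{"claw":87,"linear":[3.5,23.3,-15.2],"twist":0}]'
python3 -c "
from h import *
goto((.412,-.2185,.068),6.0)"
```

```text
clock: 15.8
tool_pos: [0.4122, -0.2178, 0.1991]
orientation: [-89.4, 90.0, 7.0]
force: [-0.5, -0.3, -0.1]
opening: 0.0874
t 15.8 pos [ 412.2 -217.8  199.1] down [ 0.  0. -1.] jaw -173.7 j6 10.0 F [-0.5 -0.3 -0.1] open 87.4
  twist 0.006 shift [131.1   0.2  -0.7]
```

```bash
python3 -m pendant '[{"claw":87,"linear":[14,0,0],"twist":0},{"claw":87,"linear":[14,0,0],"twist":0},{"claw":87,"linear":[14,0,0],"twist":0},{"claw":87,"linear":[14,0,0],"twist":0},{"claw":87,"linear":[14,0,0],"twist":0},{"claw":87,"linear":[14,0,0],"twist":0},{"claw":87,"linear":[14,0,0],"twist":0},{"claw":87,"linear":[14,0,0],"twist":0},{"claw":87,"linear":[14,0,0],"twist":0},{"claw":87,"linear":[5,0,-0.7],"twist":0}]'
python3 -m pendant '[{"claw":60,"linear":[0,0,0],"twist":0},{"claw":44,"linear":[0,0,0],"twist":0},{"claw":44,"linear":[0,0,0],"twist":0},{"claw":40,"linear":[0,0,0],"twist":0},{"claw":40,"linear":[0,0,0],"twist":0},{"claw":40,"linear":[0,0,0],"twist":0},{"claw":40,"linear":[0,0,0],"twist":0},{"claw":40,"linear":[0,0,0],"twist":0},{"claw":40,"linear":[0,0,0],"twist":0},{"claw":40,"linear":[0,0,0],"twist":0}]'
python3 -m pendant '[{"claw":40,"linear":[-5,0,0],"twist":0},{"claw":40,"linear":[-20,0,0],"twist":0},{"claw":40,"linear":[-20,0,0],"twist":0},{"claw":40,"linear":[-20,0,0],"twist":0},{"claw":40,"linear":[-20,0,0],"twist":0},{"claw":40,"linear":[-20,0,0],"twist":0},{"claw":40,"linear":[-20,0,0],"twist":0},{"claw":40,"linear":[-20,0,0],"twist":0},{"claw":40,"linear":[-10,0,0],"twist":0},{"claw":40,"linear":[0,0,0],"twist":0}]'
python3 -c "
from h import *
goto((.476,.0275,.23),6.25)"
```

```text
clock: 16.63
tool_pos: [0.4123, -0.2177, 0.0665]
orientation: [72.6, 89.8, 168.9]
force: [-0.3, 0.2, 0.1]
opening: 0.0874
clock: 17.47
tool_pos: [0.4129, -0.2186, 0.0683]
orientation: [84.5, 90.0, -179.3]
force: [-3.3, 0.7, 6.2]
opening: 0.0461
clock: 18.3
tool_pos: [0.4142, -0.2187, 0.2247]
orientation: [-101.5, 89.8, -5.3]
force: [0.3, 0.4, -6.3]
opening: 0.0454
t 18.3 pos [ 414.2 -218.7  224.7] down [ 0.003 -0.    -1.   ] jaw -173.7 j6 10.0 F [ 0.3  0.4 -6.3] open 45.4
  twist 0.0 shift [ -5.1 -88.3 238. ]
```

```bash
python3 -m pendant '[{"claw":40,"linear":[-0.5,-8.8,23.8],"twist":0},{"claw":40,"linear":[-0.5,-8.8,23.8],"twist":0},{"claw":40,"linear":[-0.5,-8.8,23.8],"twist":0},{"claw":40,"linear":[-0.5,-8.8,23.8],"twist":0},{"claw":40,"linear":[-0.5,-8.8,23.8],"twist":0},{"claw":40,"linear":[-0.5,-8.8,23.8],"twist":0},{"claw":40,"linear":[-0.5,-8.8,23.8],"twist":0},{"claw":40,"linear":[-0.5,-8.8,23.8],"twist":0},{"claw":40,"linear":[-0.5,-8.8,23.8],"twist":0},{"claw":40,"linear":[-0.5,-8.8,23.8],"twist":0}]'
python3 -c "
from h import *
goto((.476,.028,.09),6.25)"
```

```text
clock: 19.13
tool_pos: [0.4739, 0.0288, 0.2261]
orientation: [91.6, 89.8, -172.2]
force: [0.2, -0.3, -5.6]
opening: 0.0457
t 19.13 pos [473.9  28.8 226.1] down [-0.003 -0.    -1.   ] jaw -173.8 j6 -21.0 F [ 0.2 -0.3 -5.6] open 45.7
  twist -0.0 shift [136.1  -2.4  -1. ]
```

```bash
python3 -m pendant '[{"claw":40,"linear":[16,-2,0],"twist":0},{"claw":40,"linear":[20,0,0],"twist":0},{"claw":40,"linear":[20,0,0],"twist":0},{"claw":40,"linear":[20,0,0],"twist":0},{"claw":40,"linear":[20,0,0],"twist":0},{"claw":40,"linear":[20,0,0],"twist":0},{"claw":40,"linear":[12,0,0],"twist":0},{"claw":40,"linear":[8,0,0],"twist":0},{"claw":40,"linear":[3,0,0],"twist":0},{"claw":40,"linear":[2,0,0],"twist":0}]'
python3 -m pendant '[{"claw":40,"linear":[0.8,0,0],"twist":0},{"claw":40,"linear":[0,1,0],"twist":0},{"claw":40,"linear":[0,1,0],"twist":0},{"claw":40,"linear":[0,1,0],"twist":0},{"claw":40,"linear":[0,1,0],"twist":0},{"claw":40,"linear":[0,1,0],"twist":0},{"claw":40,"linear":[0,1,0],"twist":0},{"claw":40,"linear":[0,0,0],"twist":0},{"claw":40,"linear":[0,0,0],"twist":0},{"claw":40,"linear":[0,0,0],"twist":0}]'
python3 -c "
from h import *
goto((.4683,.0196,.085),6.25)"
```

```text
clock: 19.97
tool_pos: [0.4764, 0.0276, 0.0862]
orientation: [109.4, 89.9, -154.3]
force: [0.6, -0.5, -6.3]
opening: 0.0459
clock: 20.8
tool_pos: [0.471, 0.0272, 0.0863]
orientation: [-92.9, 90.0, 3.3]
force: [0.1, -0.9, -7.0]
opening: 0.0459
t 20.8 pos [471.   27.2  86.3] down [ 0.  0. -1.] jaw -173.7 j6 -21.0 F [ 0.1 -0.9 -7. ] open 45.9
  twist 0.0 shift [ 1.3  3.5 -7.2]
```

```bash
python3 -m pendant '[{"claw":40,"linear":[1,0,0],"twist":0},{"claw":40,"linear":[1,0,0],"twist":0},{"claw":40,"linear":[0.5,1,-1],"twist":0},{"claw":40,"linear":[0,1,-1],"twist":0},{"claw":40,"linear":[0,1,-1],"twist":0},{"claw":40,"linear":[0,0.5,-1],"twist":0},{"claw":40,"linear":[0,0,-1],"twist":0},{"claw":40,"linear":[0,0,-1],"twist":0},{"claw":40,"linear":[0,0,0],"twist":0},{"claw":40,"linear":[0,0,0],"twist":0}]'
python3 -c "
from h import *
goto((.4683,.0196,.085),6.25)"
python3 -m pendant '[{"claw":40,"linear":[0,0.5,-0.7],"twist":0},{"claw":40,"linear":[0,0.5,-0.7],"twist":0},{"claw":40,"linear":[0,0,-0.7],"twist":0},{"claw":40,"linear":[0,0,0],"twist":0},{"claw":40,"linear":[0,0,0],"twist":0},{"claw":40,"linear":[0,0,0],"twist":0},{"claw":40,"linear":[0,0,0],"twist":0},{"claw":40,"linear":[0,0,0],"twist":0},{"claw":40,"linear":[0,0,0],"twist":0},{"claw":40,"linear":[0,0,0],"twist":0}]'
python3 -c "
from h import *
goto((.4683,.0196,.085),6.25)"
```

```text
clock: 21.63
tool_pos: [0.4681, 0.0208, 0.0838]
orientation: [-22.5, 90.0, 73.8]
force: [-1.1, 0.6, -7.5]
opening: 0.0458
t 21.63 pos [468.1  20.8  83.8] down [ 0.  0. -1.] jaw -173.8 j6 -20.0 F [-1.1  0.6 -7.5] open 45.8
  twist -0.0 shift [-1.2 -0.1 -1.2]
clock: 22.47
tool_pos: [0.4681, 0.0197, 0.0842]
orientation: [-56.2, 89.9, 40.1]
force: [-0.8, 5.3, -3.7]
opening: 0.0458
t 22.47 pos [468.1  19.7  84.2] down [ 0.002  0.002 -1.   ] jaw -173.7 j6 -20.0 F [-0.8  5.3 -3.7] open 45.8
  twist 0.0 shift [-0.8 -0.2 -0.1]
```

```bash
python3 -m pendant '[{"claw":40,"linear":[1,0.7,0],"twist":0},{"claw":40,"linear":[0.5,0.7,-0.5],"twist":0},{"claw":40,"linear":[0,0.7,-0.5],"twist":0},{"claw":40,"linear":[0,0,0],"twist":0},{"claw":40,"linear":[0,0,0],"twist":0},{"claw":40,"linear":[0,0,0],"twist":0},{"claw":40,"linear":[0,0,0],"twist":0},{"claw":40,"linear":[0,0,0],"twist":0},{"claw":40,"linear":[0,0,0],"twist":0},{"claw":40,"linear":[0,0,0],"twist":0}]'
python3 -c "
from h import *
goto((.4683,.0196,.085),6.25)"
```

```text
clock: 23.3
tool_pos: [0.468, 0.0196, 0.0842]
orientation: [-65.8, 89.6, 30.5]
force: [-2.2, 11.9, 7.0]
opening: 0.0455
t 23.3 pos [468.   19.6  84.2] down [ 0.006  0.003 -1.   ] jaw -173.7 j6 -20.0 F [-2.2 11.9  7. ] open 45.5
  twist 0.001 shift [-0.8 -0.3 -0. ]
```

```bash
python3 -m pendant '[{"claw":40,"linear":[-0.7,0.7,0.3],"twist":0},{"claw":40,"linear":[0,0.7,0],"twist":0},{"claw":40,"linear":[0,0.7,0],"twist":0},{"claw":40,"linear":[0,0.7,0],"twist":0},{"claw":40,"linear":[0,0,0],"twist":0},{"claw":40,"linear":[0,0,0],"twist":0},{"claw":40,"linear":[0,0,0],"twist":0},{"claw":40,"linear":[0,0,0],"twist":0},{"claw":40,"linear":[0,0,0],"twist":0},{"claw":40,"linear":[0,0,0],"twist":0}]'
python3 -c "
from h import *
goto((.4683,.0196,.085),6.25)"
```

```text
clock: 24.13
tool_pos: [0.467, 0.0195, 0.0846]
orientation: [-75.1, 89.5, 21.3]
force: [7.7, 5.1, -6.4]
opening: 0.046
t 24.13 pos [467.   19.5  84.6] down [ 0.009  0.003 -1.   ] jaw -173.7 j6 -20.0 F [ 7.7  5.1 -6.4] open 46.0
  twist 0.001 shift [-0.4 -1.4 -0. ]
```

```bash
python3 -m pendant '[{"claw":40,"linear":[0,0.7,-0.5],"twist":0},{"claw":40,"linear":[0,0.7,-0.3],"twist":0},{"claw":40,"linear":[0.5,0,0],"twist":0},{"claw":40,"linear":[0.5,0,0],"twist":0},{"claw":40,"linear":[0,0,0],"twist":0},{"claw":40,"linear":[0,0,0],"twist":0},{"claw":40,"linear":[0,-0.5,0],"twist":0},{"claw":40,"linear":[0,0,0],"twist":0},{"claw":40,"linear":[0,0,0],"twist":0},{"claw":40,"linear":[0,0,0],"twist":0}]'
python3 -m pendant '[{"claw":46.5,"linear":[0,0,0],"twist":0},{"claw":50,"linear":[0,0,0],"twist":0},{"claw":60,"linear":[0,0,0],"twist":0},{"claw":70,"linear":[0,0,0],"twist":0},{"claw":87,"linear":[0,0,0],"twist":0},{"claw":87,"linear":[0,0,0],"twist":0},{"claw":87,"linear":[0,0,0],"twist":0},{"claw":87,"linear":[0,0,0],"twist":0},{"claw":87,"linear":[0,0,0],"twist":0},{"claw":87,"linear":[0,0,0],"twist":0}]'
python3 -m pendant '[{"claw":87,"linear":[-10,0,0],"twist":0},{"claw":87,"linear":[-20,0,0],"twist":0},{"claw":87,"linear":[-20,0,0],"twist":0},{"claw":87,"linear":[-20,0,0],"twist":0},{"claw":87,"linear":[-20,0,0],"twist":0},{"claw":87,"linear":[-20,0,0],"twist":0},{"claw":87,"linear":[-20,0,-35],"twist":0},{"claw":87,"linear":[-20,0,-35],"twist":0},{"claw":87,"linear":[0,0,-35],"twist":0},{"claw":87,"linear":[0,0,-35],"twist":0}]'
python3 - <<'E'
from h import *
P,C=clouds()
ims=[]
for n in ('side','top'):
    im=np.load(n+'.npz')['im']; save(n+'4.png',im,1.55)
    print(n,[(np.round(b['xy']).astype(int).tolist(),round(b['confidence'],2)) for b in boxes_of(n,'mark1')])
for xy,z in (((.468,.02),.015),((.617,.036),.015),((.4405,.272),.015)):
    print('seat')
    for o in caster(P,C,xy,z): print('  ',o)
goto((.4406,.273,.2),6.25)
s=np.load('side.npz')['im'][120:240,190:330];t=np.load('top.npz')['im'][140:250,150:300]
H=np.zeros((480,800,3),np.uint8)
s=cv2.resize(s,None,fx=2.9,fy=2.9);t=cv2.resize(t,None,fx=2.6,fy=2.6)
H[:s.shape[0],:s.shape[1]]=s;H[:t.shape[0],408:408+t.shape[1]]=t;save('c4.png',H)
E
```

```text
clock: 24.97
tool_pos: [0.4669, 0.0193, 0.0847]
orientation: [-73.7, 89.4, 22.6]
force: [4.4, 8.5, 3.6]
opening: 0.0454
clock: 25.8
tool_pos: [0.4616, 0.0164, 0.0819]
orientation: [119.3, 90.0, -144.4]
force: [-1.2, -0.5, 0.1]
opening: 0.0864
clock: 26.63
tool_pos: [0.4776, -0.1239, 0.2336]
orientation: [-90.8, 89.8, 5.5]
force: [1.0, 0.3, -0.2]
opening: 0.0871
side [([202, 320], 0.73), ([246, 201], 0.67), ([226, 147], 0.64), ([291, 234], 0.62), ([292, 189], 0.5)]
top [([179, 216], 0.77), ([277, 205], 0.4)]
seat
   (array([469.7,  16.1]), array([ 90.9, 103.4]), 6.67)
   (array([459.6,   9.7]), array([ 97. , 117.1]), -63.38)
   [(310, np.float64(22.2), 528, np.float64(663.8), (array([472.1,  16.3]), array([ 86. , 103.4]), 6.67)), (93, np.float64(21.4), 343, np.float64(662.6), (array([470.3, -21.6]), array([26.6, 84.5]), -87.39))]
seat
  return _methods._mean(a, axis=axis, dtype=dtype,
  ret = ret.dtype.type(ret / rcount)
Traceback (most recent call last):
  File "h.py", line 45, in caster
    return rect(pl),rect(wh),[ (len(o[0]),np.round(np.median(o[0][:,2])*1000,1),len(o[1]),np.round(np.percentile(o[1][:,2],95)*1000,1), rect(o[0])) for o in out]
                                                                                                   ~~~~~~~~~~~~~^^^^^^^^^^^^^^
IndexError: index -1 is out of bounds for axis 0 with size 0
```

```bash
cat >> h.py <<'E'
W={'F':(.4406,.272),'N':(.468,.0195),'X':(.617,.037)}   # wheel centres, axle z .093
U=np.array([-np.sin(np.radians(6.25)),np.cos(np.radians(6.25))]) # dolly y
def stripes(tag,fresh=True):
    P=[]
    for n in ('side','top'):
        if fresh:
            im,d=snapshot(n); np.savez(n+'.npz',im=im,d=d)
        f=np.load(n+'.npz'); im=f['im']; p=cloud(n,f['d']); hsv=cv2.cvtColor(im,cv2.COLOR_RGB2HSV)
        m=(hsv[...,0]>18)&(hsv[...,0]<34)&(hsv[...,1]>110)&(hsv[...,2]>90)&(f['d']>0)&(p[...,2]>.04)&(p[...,2]<.16)
        for k,w in W.items():
            q=p-np.array([*w,.093]); a=q[...,:2]@U; b=q[...,:2]@np.array([U[1],-U[0]]); r=np.hypot(a,q[...,2])
            s=m&(abs(b)<.026)&(r<.062)&(r>.03)
            if s.sum()>2:
                t=s&(r>.045); print(n,k,'n',s.sum(),'tread',t.sum(),'angle from top toward +y',np.degrees(np.arctan2(a[s],q[...,2][s])).mean().round(1), 'tread',np.degrees(np.arctan2(a[t],q[...,2][t])).mean().round(1) if t.any() else None,'b',(b[s].mean()*1000).round(1))
    H=np.zeros((590,800,3),np.uint8)
    for j,n in enumerate(('side','top')):
        im=np.load(n+'.npz')['im']
        for i,(k,w) in enumerate(W.items()):
            u,v=proj(n,np.array([*w,.095])).astype(int); c=im[max(v-40,0):v+40,u-35:u+35]
            c=cv2.resize(c,(260,290),interpolation=cv2.INTER_CUBIC); H[j*295:j*295+290,i*265:i*265+260]=c
    save(tag+'.png',H)
E
python3 - <<'E'
from h import *
stripes('c5')
goto((.4406,.272,.2),6.25)
E
```

```text
t 26.93 pos [ 476.7 -122.3  231.7] down [-0.  0. -1.] jaw -173.8 j6 -2.0 F [-0.7  0.7 -0.3] open 87.2
  twist -0.0 shift [ 31.8  -7.1 395.9]
```

View pics/c5.png

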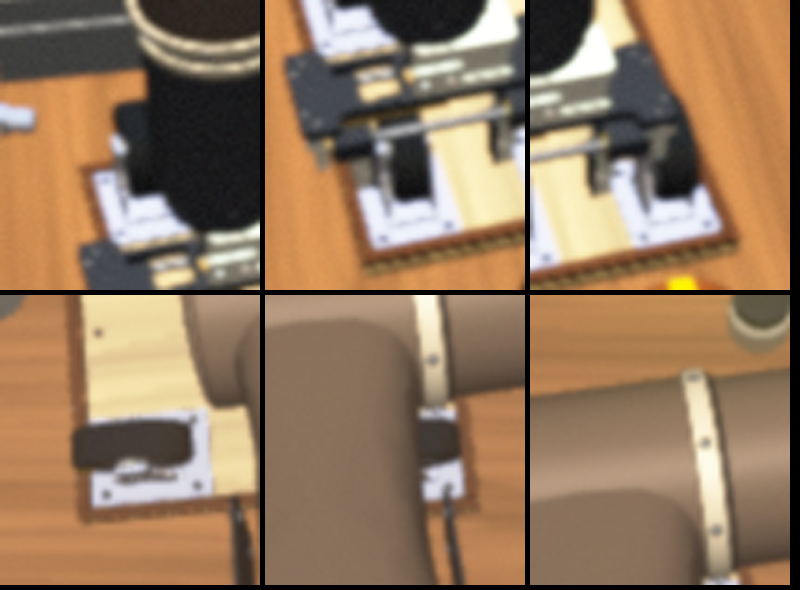

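```bash
python3 -m pendant '[{"claw":0,"linear":[0,-0.7,40],"twist":0},{"claw":0,"linear":[0,-0.7,40],"twist":0},{"claw":0,"linear":[0,-0.7,40],"twist":0},{"claw":0,"linear":[0,-0.7,40],"twist":0},{"claw":0,"linear":[0,-0.7,40],"twist":0},{"claw":0,"linear":[0,-0.7,40],"twist":0},{"claw":0,"linear":[0,-0.7,40],"twist":0},{"claw":0,"linear":[0,-0.7,40],"twist":0},{"claw":0,"linear":[0,-0.7,40],"twist":0},{"claw":0,"linear":[0,-0.7,40],"twist":0}]'
python3 -c "
from h import *
goto((.4396,.2815,.145),6.25)"
```

```text
clock: 27.77
tool_pos: [0.4386, 0.2789, 0.2323]
orientation: [-41.6, 90.0, 54.8]
force: [1.3, 0.3, -0.5]
opening: 0.026
t 27.77 pos [438.6 278.9 232.3] down [ 0.     0.001 -1.   ] jaw -173.6 j6 -48.0 F [ 1.3  0.3 -0.5] open 26.0
  twist 0.003 shift [87.3 -1.2  2.5]
```

Touch the top of the fixed wheel gently to find its height.

```bash
python3 -m pendant '[{"claw":0,"linear":[14,-0.6,1],"twist":0},{"claw":0,"linear":[14,-0.6,1],"twist":0},{"claw":0,"linear":[14,0,0.5],"twist":0},{"claw":0,"linear":[14,0,0],"twist":0},{"claw":0,"linear":[14,0,0],"twist":0},{"claw":0,"linear":[10,0,0],"twist":0},{"claw":0,"linear":[5,0,0],"twist":0},{"claw":0,"linear":[2,0,0],"twist":0},{"claw":0,"linear":[1,0,0],"twist":0},{"claw":0,"linear":[0,0,0],"twist":0}]'
python3 -m pendant '[{"claw":0,"linear":[0.5,0,0],"twist":0},{"claw":0,"linear":[0.5,0,0],"twist":0},{"claw":0,"linear":[0.5,0,0],"twist":0},{"claw":0,"linear":[0.5,0,0],"twist":0},{"claw":0,"linear":[0,0,0],"twist":0},{"claw":0,"linear":[0,0,0],"twist":0},{"claw":0,"linear":[0,0,0],"twist":0},{"claw":0,"linear":[0,0,0],"twist":0},{"claw":0,"linear":[0,0,0],"twist":0},{"claw":0,"linear":[0,0,0],"twist":0}]'
```

```text
clock: 28.6
tool_pos: [0.4414, 0.2787, 0.1444]
orientation: [-53.6, 90.0, 42.6]
force: [-0.6, 0.5, 0.8]
opening: 0.0005
clock: 29.43
tool_pos: [0.4416, 0.2786, 0.1431]
orientation: [-55.1, 89.9, 41.2]
force: [-3.7, -1.4, 8.5]
opening: 0.0005
```

```bash
python3 -m pendant '[{"claw":0,"linear":[0,0,-5],"twist":0},{"claw":0,"linear":[0,0,-5],"twist":0},{"claw":0,"linear":[0,0,-6],"twist":0},{"claw":0,"linear":[0.3,0,-4.5],"twist":0},{"claw":0,"linear":[0.5,0,-4.2],"twist":0},{"claw":0,"linear":[1,0,-4.2],"twist":0},{"claw":0,"linear":[1.3,0,-4.2],"twist":0},{"claw":0,"linear":[1.7,0,-4],"twist":0},{"claw":0,"linear":[2,0,-3.9],"twist":0},{"claw":0,"linear":[0,0,0],"twist":0}]'
python3 -c "
from h import *
stripes('c6')
goto((.4406,.272,.142),6.25)"
```

```text
clock: 30.27
tool_pos: [0.4459, 0.2366, 0.1349]
orientation: [178.6, 90.0, -85.2]
force: [0.9, -3.3, 2.6]
opening: 0.0006
top F n 14 tread 14 angle from top toward +y 49.9 tread 49.9 b -13.8
t 30.37 pos [446.  237.1 135.2] down [ 0.    -0.001 -1.   ] jaw -173.8 j6 -44.0 F [ 0.6 -3.5  4.9] open 0.2
  twist -0.0 shift [-6.8  1.5 35.2]
```

View pics/c6.png

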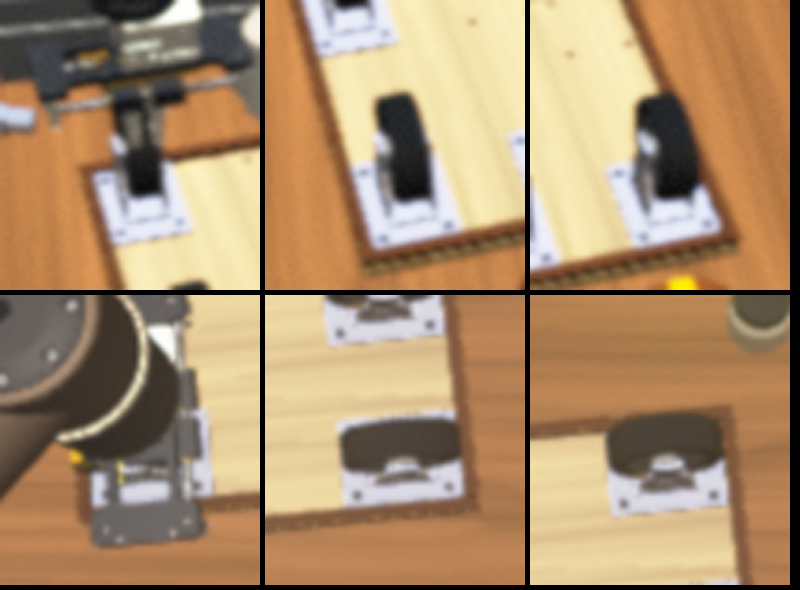

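```bash
python3 -m pendant '[{"claw":0,"linear":[-20,0,0],"twist":0},{"claw":0,"linear":[-15,0.2,-17],"twist":0},{"claw":0,"linear":[0,0.2,-20],"twist":0},{"claw":0,"linear":[0,0.2,-20],"twist":0},{"claw":0,"linear":[0,0.2,-20],"twist":0},{"claw":0,"linear":[0,0.2,-20],"twist":0},{"claw":0,"linear":[0,0.2,-20],"twist":0},{"claw":0,"linear":[0,0.2,-20],"twist":0},{"claw":0,"linear":[0,0.2,-20],"twist":0},{"claw":0,"linear":[0,0,-14],"twist":0}]'
python3 -c "
from h import *
stripes('c7')
goto((.4628,.0672,.131),6.25)"
```

```text
clock: 31.2
tool_pos: [0.4623, 0.0665, 0.1696]
orientation: [58.5, 89.9, 154.7]
force: [0.5, -0.4, -0.0]
opening: 0.0001
t 31.3 pos [462.4  66.3 169.6] down [-0.001  0.    -1.   ] jaw -173.9 j6 -26.0 F [-0.  -0.5  0.1] open 0.5
  twist -0.002 shift [38.6 -0.6  0.8]
```

```bash
python3 -m pendant '[{"claw":0,"linear":[19,-0.3,0.5],"twist":0},{"claw":0,"linear":[19,-0.3,0],"twist":0},{"claw":0,"linear":[0,0,0],"twist":0},{"claw":0,"linear":[0,0,-7],"twist":0},{"claw":0,"linear":[-2.5,0,-3.5],"twist":0},{"claw":0,"linear":[-2.5,0,-3.6],"twist":0},{"claw":0,"linear":[-1.9,0,-4],"twist":0},{"claw":0,"linear":[-1.8,0,-4],"twist":0},{"claw":0,"linear":[-1.2,0,-4.2],"twist":0},{"claw":0,"linear":[-0.8,0,-4.2],"twist":0}]'
python3 -m pendant '[{"claw":0,"linear":[-0.5,0,-4.3],"twist":0},{"claw":0,"linear":[0,0,-5],"twist":0},{"claw":0,"linear":[0,0,-6],"twist":0},{"claw":0,"linear":[0,0,-6],"twist":0},{"claw":0,"linear":[0,0,-6],"twist":0},{"claw":0,"linear":[0.2,0,-4.5],"twist":0},{"claw":0,"linear":[0.6,0,-4.2],"twist":0},{"claw":0,"linear":[1.1,0,-4.2],"twist":0},{"claw":0,"linear":[1.3,0,-4.2],"twist":0},{"claw":0,"linear":[0,0,0],"twist":0}]'
python3 -c "
from h import *
stripes('c8')
goto((.468,.0195,.143),6.25)"
```

```text
clock: 32.13
tool_pos: [0.4668, 0.0372, 0.1435]
orientation: [-68.2, 89.9, 28.0]
force: [-0.8, 0.1, -0.2]
opening: 0.0004
clock: 32.97
tool_pos: [0.4715, -0.0072, 0.1401]
orientation: [176.6, 90.0, -87.2]
force: [-0.3, -0.1, 2.2]
opening: 0.0002
t 33.07 pos [471.5  -6.8 140.2] down [ 0. -0. -1.] jaw -173.8 j6 -17.0 F [ 0.1 -1.2  2.9] open 0.7
  twist -0.0 shift [-2.8  0.6 26.5]
```

View pics/c8.png

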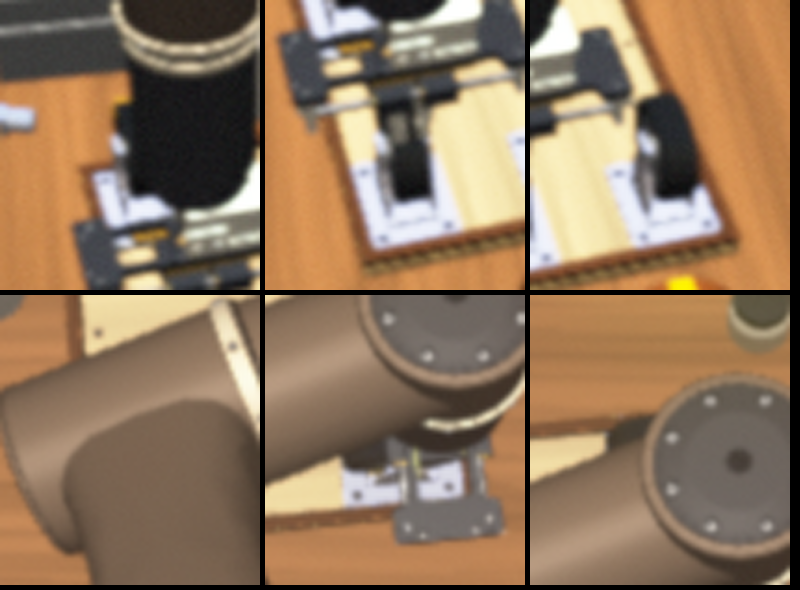

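```bash
python3 -m pendant '[{"claw":0,"linear":[-15,0,0],"twist":0},{"claw":0,"linear":[-15,0,8],"twist":0},{"claw":0,"linear":[0,-19,8.5],"twist":0},{"claw":0,"linear":[0,-19,8.5],"twist":0},{"claw":0,"linear":[0,-19,8.5],"twist":0},{"claw":0,"linear":[0,-19,8.5],"twist":0},{"claw":0,"linear":[0,-19,8.5],"twist":0},{"claw":0,"linear":[0,-19,8.5],"twist":0},{"claw":0,"linear":[0,-19,8.5],"twist":0},{"claw":0,"linear":[0,-16,8.5],"twist":0}]'
python3 -c "
from h import *
stripes('c9')
goto((.6118,.0847,.130),6.25)"
```

```text
clock: 33.9
tool_pos: [0.6122, 0.0863, 0.1696]
orientation: [79.3, 90.0, 175.5]
force: [-0.1, 0.2, 0.3]
opening: 0.0003
t 34.0 pos [612.9  86.9 169. ] down [-0.001 -0.    -1.   ] jaw -173.7 j6 -20.0 F [-0.4  0.3 -0.5] open 0.5
  twist 0.001 shift [39.   1.3 -2. ]
```

```bash
python3 -c "
import cv2;print(cv2.imread('pics/c9.png').shape)"
```

```text
(590, 800, 3)
```

Stroke on X, lower start for firmer contact, then move clear to the right for an unobstructed look.

```bash
python3 -m pendant '[{"claw":0,"linear":[19,0.6,-1],"twist":0},{"claw":0,"linear":[19,0.6,-1],"twist":0},{"claw":0,"linear":[1,0,0],"twist":0},{"claw":0,"linear":[0,0,-7],"twist":0},{"claw":0,"linear":[-2.5,0,-3.5],"twist":0},{"claw":0,"linear":[-2.5,0,-3.6],"twist":0},{"claw":0,"linear":[-1.9,0,-4],"twist":0},{"claw":0,"linear":[-1.8,0,-4],"twist":0},{"claw":0,"linear":[-1.2,0,-4.2],"twist":0},{"claw":0,"linear":[-0.8,0,-4.2],"twist":0}]'
python3 -m pendant '[{"claw":0,"linear":[-0.3,0,-4.3],"twist":0},{"claw":0,"linear":[0,0,-5],"twist":0},{"claw":0,"linear":[0,0,-6],"twist":0},{"claw":0,"linear":[0,0,-6],"twist":0},{"claw":0,"linear":[0,0,-6],"twist":0},{"claw":0,"linear":[0.2,0,-4.5],"twist":0},{"claw":0,"linear":[0.6,0,-4.2],"twist":0},{"claw":0,"linear":[1.1,0,-4.2],"twist":0},{"claw":0,"linear":[1.3,0,-4.2],"twist":0},{"claw":0,"linear":[0,0,0],"twist":0}]'
python3 -c "
from h import *
goto((.46,-.3,.23),6.25)"
```

```text
clock: 34.83
tool_pos: [0.614, 0.0523, 0.1426]
orientation: [-80.9, 89.9, 15.4]
force: [-0.5, 1.1, 2.2]
opening: 0.0006
clock: 35.67
tool_pos: [0.6188, 0.0077, 0.139]
orientation: [-147.9, 90.0, -51.7]
force: [0.9, -2.3, 5.5]
opening: 0.0003
t 35.67 pos [618.8   7.7 139. ] down [ 0.    -0.001 -1.   ] jaw -173.8 j6 -13.0 F [ 0.9 -2.3  5.5] open 0.3
  twist -0.0 shift [ -91.   191.3 -288.7]
```

```bash
python3 -m pendant '[{"claw":0,"linear":[-30,0,0],"twist":0},{"claw":0,"linear":[-30,0,0],"twist":0},{"claw":0,"linear":[-10,22,-33],"twist":0},{"claw":0,"linear":[-10,22,-33],"twist":0},{"claw":0,"linear":[-10,22,-33],"twist":0},{"claw":0,"linear":[0,22,-33],"twist":0},{"claw":0,"linear":[0,22,-33],"twist":0},{"claw":0,"linear":[0,22,-33],"twist":0},{"claw":0,"linear":[0,22,-33],"twist":0},{"claw":0,"linear":[0,22,-33],"twist":0}]'
python3 - <<'E'
from h import *
stripes('c10')
P,C=clouds(False)
for k,w in W.items():
  try:
    print(k)
    for o in caster(P,C,w,.015): print('  ',o)
  except Exception as e: print(e)
E
```

```text
clock: 36.5
tool_pos: [0.4708, -0.2738, 0.2284]
orientation: [31.5, 89.9, 127.8]
force: [0.4, -0.0, -0.5]
opening: 0.0004
side F n 6 tread 6 angle from top toward +y 25.2 tread 25.2 b 1.2
top F n 43 tread 42 angle from top toward +y 49.1 tread 48.8 b -5.2
top X n 33 tread 29 angle from top toward +y 68.9 tread 67.4 b -5.7
F
   (array([437.3, 271.1]), array([ 81.3, 110.1]), 6.66)
   (array([438.8, 263.2]), array([32.3, 82.1]), 6.04)
   [(180, np.float64(22.3), 114, np.float64(144.4), (array([426.3, 269.7]), array([ 50.4, 110.1]), 6.97)), (348, np.float64(21.8), 269, np.float64(144.9), (array([437. , 273.4]), array([ 81.3, 105.5]), 6.66))]
N
index -1 is out of bounds for axis 0 with size 0
X
   (array([618.6,  35.3]), array([ 87.5, 108.3]), 6.18)
   (array([616. ,  33.8]), array([36.5, 91.8]), 8.03)
   [(99, np.float64(23.1), 212, np.float64(145.4), (array([628.7,  19.6]), array([59.9, 85. ]), 74.23)), (257, np.float64(21.5), 311, np.float64(144.4), (array([594.7,  33.6]), array([ 39.7, 106.4]), 6.07))]
```

View pics/c10.png

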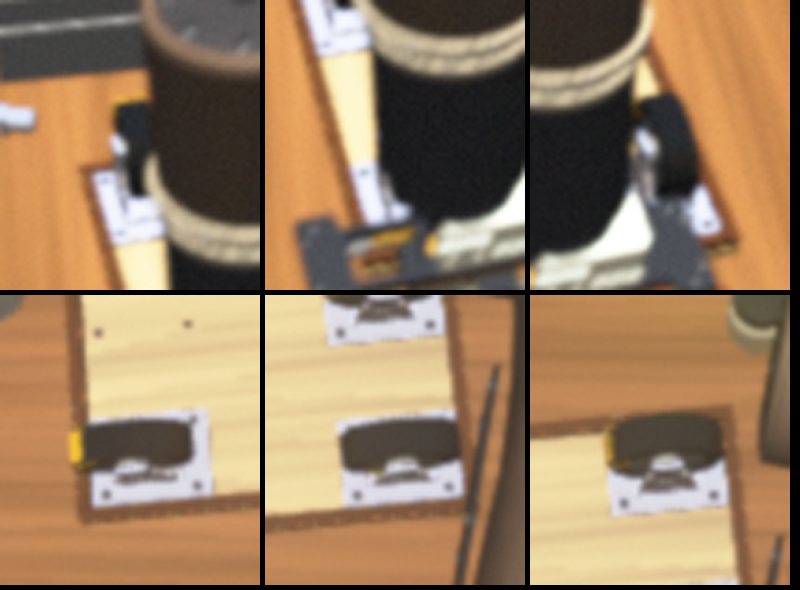

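```bash
python3 -m pendant '[{"claw":0,"linear":[0,-3,34],"twist":0},{"claw":0,"linear":[0,-3,34],"twist":0},{"claw":0,"linear":[0,-3,34],"twist":0},{"claw":0,"linear":[0,-3,34],"twist":0},{"claw":0,"linear":[0,-3,34],"twist":0},{"claw":0,"linear":[0,-3,34],"twist":0},{"claw":0,"linear":[0,-3,34],"twist":0},{"claw":0,"linear":[0,-3,34],"twist":0},{"claw":0,"linear":[19,-3,34],"twist":0},{"claw":0,"linear":[39,-3,34],"twist":0}]'
python3 -c "
from h import *
goto((.4628,.0672,.129),6.25)"
```

```text
clock: 37.43
tool_pos: [0.4666, 0.0652, 0.1805]
orientation: [-67.6, 89.6, 28.7]
force: [1.5, 0.3, -0.2]
opening: 0.0002
t 37.43 pos [466.6  65.2 180.5] down [ 0.006  0.003 -1.   ] jaw -173.7 j6 -26.0 F [ 1.5  0.3 -0.2] open 0.2
  twist 0.001 shift [51.5  3.9  2.3]
```

```bash
python3 -m pendant '[{"claw":0,"linear":[20,1,0],"twist":0},{"claw":0,"linear":[21,1,0],"twist":0},{"claw":0,"linear":[0,0,0],"twist":0},{"claw":0,"linear":[0,0,-7],"twist":0},{"claw":0,"linear":[-2.5,0,-3.5],"twist":0},{"claw":0,"linear":[-2.5,0,-3.6],"twist":0},{"claw":0,"linear":[-1.9,0,-4],"twist":0},{"claw":0,"linear":[-1.8,0,-4],"twist":0},{"claw":0,"linear":[-1.2,0,-4.2],"twist":0},{"claw":0,"linear":[-0.8,0,-4.2],"twist":0}]'
python3 -m pendant '[{"claw":0,"linear":[-0.5,0,-4.3],"twist":0},{"claw":0,"linear":[0,0,-5],"twist":0},{"claw":0,"linear":[0,0,-6],"twist":0},{"claw":0,"linear":[0,0,-6],"twist":0},{"claw":0,"linear":[0,0,-6],"twist":0},{"claw":0,"linear":[0.2,0,-4.5],"twist":0},{"claw":0,"linear":[0.6,0,-4.2],"twist":0},{"claw":0,"linear":[1.1,0,-4.2],"twist":0},{"claw":0,"linear":[1.3,0,-4.2],"twist":0},{"claw":0,"linear":[0,0,0],"twist":0}]'
python3 -c "
from h import *
goto((.4382,.2939,.17),6.25)"
```

```text
clock: 38.27
tool_pos: [0.4668, 0.0306, 0.149]
orientation: [-70.6, 89.9, 25.6]
force: [0.3, 0.1, 0.6]
opening: 0.0004
clock: 39.1
tool_pos: [0.4711, -0.0137, 0.1452]
orientation: [100.7, 90.0, -163.1]
force: [0.2, -0.3, 0.7]
opening: 0.0006
t 39.1 pos [471.1 -13.7 145.2] down [-0.001 -0.    -1.   ] jaw -173.8 j6 -16.0 F [ 0.2 -0.3  0.7] open 0.6
  twist -0.001 shift [-24.8  -0.7 309.3]
```

```bash
python3 -m pendant '[{"claw":0,"linear":[-20,0,0],"twist":0},{"claw":0,"linear":[0,0,20],"twist":0},{"claw":0,"linear":[0,-0.5,20],"twist":0},{"claw":0,"linear":[0,0,20],"twist":0},{"claw":0,"linear":[0,0,20],"twist":0},{"claw":0,"linear":[10,0,1],"twist":0},{"claw":0,"linear":[15,0,0],"twist":0},{"claw":0,"linear":[11,0,0],"twist":0},{"claw":0,"linear":[0,0,0],"twist":0},{"claw":0,"linear":[0,0,0],"twist":0}]'
python3 -c "
from h import *
goto((.4628,.0672,.129),6.25)"
```

```text
clock: 39.93
tool_pos: [0.4627, 0.0672, 0.1292]
orientation: [119.2, 89.9, -144.5]
force: [-0.2, -0.6, 0.1]
opening: 0.0007
t 39.93 pos [462.7  67.2 129.2] down [-0.001 -0.001 -1.   ] jaw -173.7 j6 -26.0 F [-0.2 -0.6  0.1] open 0.7
  twist 0.0 shift [ 0.2 -0.1 -0. ]
```

```bash
python3 -m pendant '[{"claw":0,"linear":[0,0,-5],"twist":0},{"claw":0,"linear":[-2.5,0,-3.5],"twist":0},{"claw":0,"linear":[-2.5,0,-3.6],"twist":0},{"claw":0,"linear":[-2.3,0,-4],"twist":0},{"claw":0,"linear":[-1.8,0,-4],"twist":0},{"claw":0,"linear":[-1.4,0,-4.2],"twist":0},{"claw":0,"linear":[-1,0,-4.2],"twist":0},{"claw":0,"linear":[-0.8,0,-4.3],"twist":0},{"claw":0,"linear":[-0.5,0,-5],"twist":0},{"claw":0,"linear":[0,0,-5],"twist":0}]'
python3 -m pendant '[{"claw":0,"linear":[0,0,-5],"twist":0},{"claw":0,"linear":[0,0,-5],"twist":0},{"claw":0,"linear":[0,0,-4],"twist":0},{"claw":0,"linear":[0.4,0,-4.3],"twist":0},{"claw":0,"linear":[0.8,0,-4.2],"twist":0},{"claw":0,"linear":[0,0,0],"twist":0},{"claw":0,"linear":[-15,0,0],"twist":0},{"claw":0,"linear":[-15,0,0],"twist":0},{"claw":0,"linear":[0,0,0],"twist":0},{"claw":0,"linear":[0,0,0],"twist":0}]'
python3 -c "
from h import *
stripes('c11')
goto((.4382,.2939,.17),6.25)"
```

```text
clock: 40.77
tool_pos: [0.4681, 0.0246, 0.1431]
orientation: [-103.1, 90.0, -6.8]
force: [-2.9, 0.2, 7.8]
opening: 0.0006
clock: 41.6
tool_pos: [0.4704, 0.0025, 0.1716]
orientation: [-67.8, 89.9, 28.5]
force: [0.2, -0.0, -0.8]
opening: -0.0
side N n 4 tread 0 angle from top toward +y 81.4 tread None b -11.6
side X n 7 tread 1 angle from top toward +y 69.4 tread 94.6 b -12.4
top N n 6 tread 6 angle from top toward +y 80.8 tread 80.8 b -8.2
t 41.7 pos [469.6   2.4 170.6] down [-0.001 -0.    -1.   ] jaw -173.8 j6 -18.0 F [ 0.3 -0.6 -1.2] open 0.2
  twist -0.0 shift [  0.6  -0.5 293.2]
```

```bash
python3 -m pendant '[{"claw":0,"linear":[0,0,33],"twist":0},{"claw":0,"linear":[0,0,33],"twist":0},{"claw":0,"linear":[0,0,33],"twist":0},{"claw":0,"linear":[0,0,33],"twist":0},{"claw":0,"linear":[0,0,33],"twist":0},{"claw":0,"linear":[0,0,33],"twist":0},{"claw":0,"linear":[0,0,33],"twist":0},{"claw":0,"linear":[0,0,33],"twist":0},{"claw":0,"linear":[0,0,30],"twist":0},{"claw":0,"linear":[0,0,0],"twist":0}]'
python3 -c "
from h import *
goto((.4382,.2939,.142),6.25)"
```

```text
clock: 42.53
tool_pos: [0.4379, 0.299, 0.1701]
orientation: [158.3, 90.0, -105.3]
force: [0.9, 1.0, 0.2]
opening: 0.0002
t 42.53 pos [437.9 299.  170.1] down [-0. -0. -1.] jaw -173.6 j6 -49.0 F [0.9 1.  0.2] open 0.2
  twist 0.003 shift [28.1  0.2 -5.1]
```

```bash
python3 -m pendant '[{"claw":0,"linear":[14,0,-4],"twist":0},{"claw":0,"linear":[14,0,0],"twist":0},{"claw":0,"linear":[0,0,0],"twist":0},{"claw":0,"linear":[0,0,0],"twist":0},{"claw":0,"linear":[0,0,-5],"twist":0},{"claw":0,"linear":[0,0,-5],"twist":0},{"claw":0,"linear":[0,0,-5],"twist":0},{"claw":0,"linear":[0,0,-5],"twist":0},{"claw":0,"linear":[0,0,-5],"twist":0},{"claw":0,"linear":[0,0,-5],"twist":0}]'
python3 -m pendant '[{"claw":0,"linear":[0,0,-5],"twist":0},{"claw":0,"linear":[0,0,-5],"twist":0},{"claw":0,"linear":[0,0,-5],"twist":0},{"claw":0,"linear":[0,0,0],"twist":0},{"claw":0,"linear":[-20,0,0],"twist":0},{"claw":0,"linear":[-40,0,0],"twist":0},{"claw":0,"linear":[-20,0,-10],"twist":0},{"claw":0,"linear":[0,0,-40],"twist":0},{"claw":0,"linear":[0,0,-40],"twist":0},{"claw":0,"linear":[0,0,-40],"twist":0}]'
python3 -c "
from h import *
stripes('c11')
goto((.6145,.0589,.17),6.25)"
```

```text
clock: 43.37
tool_pos: [0.4418, 0.2603, 0.1432]
orientation: [114.4, 90.0, -149.3]
force: [-1.0, -0.2, 1.3]
opening: 0.0003
clock: 44.2
tool_pos: [0.4575, 0.1161, 0.2236]
orientation: [-55.5, 89.9, 40.8]
force: [1.7, -0.1, -0.7]
opening: 0.0005
side N n 3 tread 0 angle from top toward +y 87.4 tread None b -11.5
side X n 5 tread 1 angle from top toward +y 68.3 tread 78.5 b -12.3
top N n 8 tread 8 angle from top toward +y 78.2 tread 78.2 b -6.0
top X n 29 tread 27 angle from top toward +y 69.2 tread 68.5 b -5.7
t 44.3 pos [457.2 112.9 223.3] down [-0. -0. -1.] jaw -174.0 j6 -32.0 F [-0.   0.3 -0.3] open 0.3
  twist -0.004 shift [  53.3 -150.5  -70.8]
```

View pics/c11.png

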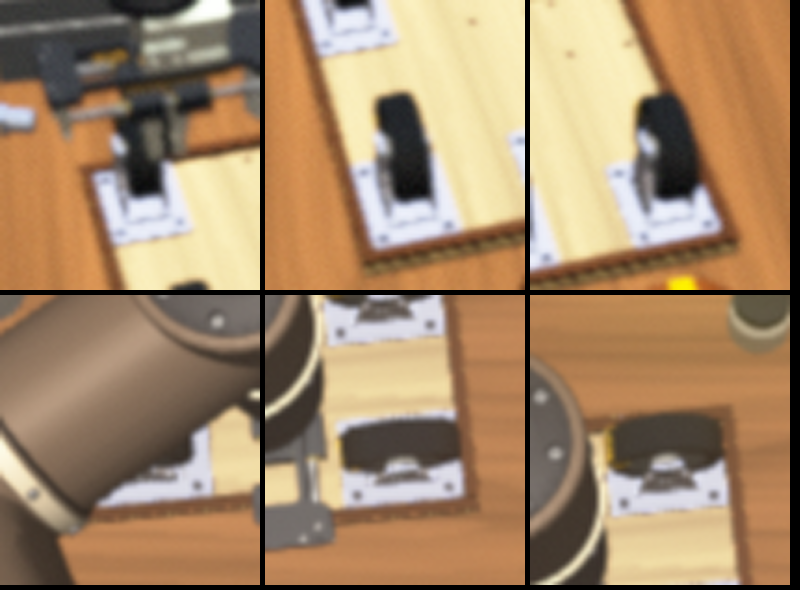

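```bash
python3 -m pendant '[{"claw":0,"linear":[0,-25,-8],"twist":0},{"claw":0,"linear":[0,-25,-8],"twist":0},{"claw":0,"linear":[0,-25,-8],"twist":0},{"claw":0,"linear":[0,-25,-8],"twist":0},{"claw":0,"linear":[0,-25,-7],"twist":0},{"claw":0,"linear":[15,-25,-6],"twist":0},{"claw":0,"linear":[25,0,0],"twist":0},{"claw":0,"linear":[25,0,0],"twist":0},{"claw":0,"linear":[24,0,0],"twist":0},{"claw":0,"linear":[0,0,0],"twist":0}]'
python3 -c "
from h import *
goto((.6118,.0847,.129),6.25)"
```

```text
clock: 45.13
tool_pos: [0.6087, 0.0879, 0.1286]
orientation: [100.4, 89.5, -163.4]
force: [-0.1, -0.5, -1.3]
opening: 0.0002
t 45.13 pos [608.7  87.9 128.6] down [-0.008 -0.002 -1.   ] jaw -173.8 j6 -20.0 F [-0.1 -0.5 -1.3] open 0.2
  twist -0.001 shift [-0.4 -2.7 -3.5]
```

```bash
python3 -m pendant '[{"claw":0,"linear":[0,-1.5,-8],"twist":0},{"claw":0,"linear":[-2.5,0,-3.5],"twist":0},{"claw":0,"linear":[-2.5,0,-3.6],"twist":0},{"claw":0,"linear":[-2.3,0,-4],"twist":0},{"claw":0,"linear":[-1.8,0,-4],"twist":0},{"claw":0,"linear":[-1.4,0,-4.2],"twist":0},{"claw":0,"linear":[-1,0,-4.2],"twist":0},{"claw":0,"linear":[-0.8,0,-4.3],"twist":0},{"claw":0,"linear":[-0.5,0,-5],"twist":0},{"claw":0,"linear":[0,0,-5],"twist":0}]'
python3 -m pendant '[{"claw":0,"linear":[0,0,-5],"twist":0},{"claw":0,"linear":[0,0,-5],"twist":0},{"claw":0,"linear":[0,0,-4],"twist":0},{"claw":0,"linear":[0.4,0,-4.3],"twist":0},{"claw":0,"linear":[0,0,0],"twist":0},{"claw":0,"linear":[-15,0,0],"twist":0},{"claw":0,"linear":[-15,0,0],"twist":0},{"claw":0,"linear":[0,0,0],"twist":0},{"claw":0,"linear":[0,0,0],"twist":0},{"claw":0,"linear":[0,0,0],"twist":0}]'
python3 -c "
from h import *
goto((.4628,.0672,.17),6.25)"
```

```text
clock: 45.97
tool_pos: [0.6182, 0.0427, 0.1471]
orientation: [-71.4, 90.0, 24.8]
force: [0.1, -0.5, -0.3]
opening: 0.0005
clock: 46.8
tool_pos: [0.6198, 0.0251, 0.1762]
orientation: [54.5, 90.0, 150.8]
force: [-0.2, 0.3, -0.4]
opening: 0.0004
t 46.8 pos [619.8  25.1 176.2] down [-0.  0. -1.] jaw -173.8 j6 -14.0 F [-0.2  0.3 -0.4] open 0.4
  twist -0.0 shift [  6.3 151.5  58.9]
```

```bash
python3 -m pendant '[{"claw":0,"linear":[0,0.5,20],"twist":0},{"claw":0,"linear":[0,0.5,20],"twist":0},{"claw":0,"linear":[0,0.5,20],"twist":0},{"claw":0,"linear":[12,0,0],"twist":0},{"claw":0,"linear":[15,0,0],"twist":0},{"claw":0,"linear":[15,0,0],"twist":0},{"claw":0,"linear":[5,0,0],"twist":0},{"claw":0,"linear":[0,0,0],"twist":0},{"claw":0,"linear":[0,0,0],"twist":0},{"claw":0,"linear":[0,0,0],"twist":0}]'
python3 -c "
from h import *
stripes('c12')
goto((.6118,.0847,.129),6.25)"
```

```text
clock: 47.63
tool_pos: [0.6126, 0.0845, 0.1303]
orientation: [-91.2, 89.9, 5.0]
force: [-0.6, 0.1, 0.7]
opening: 0.0005
side F n 34 tread 33 angle from top toward +y 12.4 tread 12.2 b 1.2
side N n 3 tread 0 angle from top toward +y 73.7 tread None b -11.8
side X n 6 tread 0 angle from top toward +y 67.5 tread None b -12.3
top N n 9 tread 9 angle from top toward +y 78.4 tread 78.4 b -6.2
top X n 9 tread 6 angle from top toward +y 68.8 tread 68.4 b -17.2
t 47.73 pos [612.6  84.6 130.5] down [ 0.001  0.    -1.   ] jaw -173.8 j6 -20.0 F [-0.2 -0.4 -0.8] open 0.1
  twist -0.0 shift [1.5 0.8 0.2]
```

```bash
python3 -m pendant '[{"claw":0,"linear":[1.3,0,-5],"twist":0},{"claw":0,"linear":[-2.5,0,-3.5],"twist":0},{"claw":0,"linear":[-2.5,0,-3.6],"twist":0},{"claw":0,"linear":[-2.3,0,-4],"twist":0},{"claw":0,"linear":[-1.8,0,-4],"twist":0},{"claw":0,"linear":[-1.4,0,-4.2],"twist":0},{"claw":0,"linear":[-1,0,-4.2],"twist":0},{"claw":0,"linear":[-0.8,0,-4.3],"twist":0},{"claw":0,"linear":[-0.5,0,-5],"twist":0},{"claw":0,"linear":[0,0,-5],"twist":0}]'
python3 -m pendant '[{"claw":0,"linear":[0,0,-5],"twist":0},{"claw":0,"linear":[0,0,-5],"twist":0},{"claw":0,"linear":[0,0,-4],"twist":0},{"claw":0,"linear":[0.4,0,-4.3],"twist":0},{"claw":0,"linear":[0,0,0],"twist":0},{"claw":0,"linear":[-15,0,0],"twist":0},{"claw":0,"linear":[-15,0,0],"twist":0},{"claw":0,"linear":[0,0,0],"twist":0},{"claw":0,"linear":[0,0,0],"twist":0},{"claw":0,"linear":[0,0,0],"twist":0}]'
python3 -c "
from h import *
goto((.4628,.0672,.17),6.25)"
```

```text
clock: 48.57
tool_pos: [0.6175, 0.0411, 0.1431]
orientation: [-105.6, 89.9, -9.3]
force: [-1.9, -0.1, 11.7]
opening: 0.0002
clock: 49.4
tool_pos: [0.6181, 0.0232, 0.1702]
orientation: [92.2, 89.9, -171.6]
force: [-0.8, 0.0, -0.2]
opening: 0.0004
t 49.4 pos [618.1  23.2 170.2] down [-0.001 -0.    -1.   ] jaw -173.8 j6 -14.0 F [-0.8  0.  -0.2] open 0.4
  twist -0.001 shift [  0.3 149.6  60.6]
```

Now back to N for another arc stroke.

```bash
python3 -m pendant '[{"claw":0,"linear":[-3,0,10],"twist":0},{"claw":0,"linear":[0,25,9],"twist":0},{"claw":0,"linear":[0,25,9],"twist":0},{"claw":0,"linear":[0,25,9],"twist":0},{"claw":0,"linear":[0,25,8],"twist":0},{"claw":0,"linear":[0,25,8],"twist":0},{"claw":0,"linear":[0,24.6,8],"twist":0},{"claw":0,"linear":[0,0,0],"twist":0},{"claw":0,"linear":[0,0,0],"twist":0},{"claw":0,"linear":[0,0,0],"twist":0}]'
python3 -m pendant '[{"claw":0,"linear":[14,0,0],"twist":0},{"claw":0,"linear":[15,0,0],"twist":0},{"claw":0,"linear":[15,0,0],"twist":0},{"claw":0,"linear":[0,0,0],"twist":0},{"claw":0,"linear":[0,0,0],"twist":0},{"claw":0,"linear":[0,0,0],"twist":0},{"claw":0,"linear":[0,0,0],"twist":0},{"claw":0,"linear":[0,0,0],"twist":0},{"claw":0,"linear":[0,0,0],"twist":0},{"claw":0,"linear":[0,0,0],"twist":0}]'
python3 -c "
from h import *
stripes('c13')
goto((.4628,.0672,.129),6.25)"
```

```text
clock: 50.23
tool_pos: [0.4636, 0.0685, 0.1738]
orientation: [-94.6, 90.0, 1.7]
force: [0.2, 0.6, 1.2]
opening: 0.0006
clock: 51.07
tool_pos: [0.4636, 0.0682, 0.1302]
orientation: [-66.1, 89.9, 30.1]
force: [0.4, -0.3, 0.6]
opening: 0.0003
side N n 3 tread 0 angle from top toward +y 76.4 tread None b -11.6
side X n 74 tread 68 angle from top toward +y 0.7 tread -0.6 b 1.3
top X n 46 tread 45 angle from top toward +y -7.5 tread -7.3 b 1.7
t 51.17 pos [463.5  68.2 130. ] down [ 0.  0. -1.] jaw -173.8 j6 -26.0 F [-0.3  1.5  0.1] open 0.6
  twist -0.0 shift [ 1.   0.8 -0.9]
```

```bash
python3 -m pendant '[{"claw":0,"linear":[1,0.5,-6],"twist":0},{"claw":0,"linear":[-2.5,0,-3.5],"twist":0},{"claw":0,"linear":[-2.5,0,-3.6],"twist":0},{"claw":0,"linear":[-2.3,0,-4],"twist":0},{"claw":0,"linear":[-1.8,0,-4],"twist":0},{"claw":0,"linear":[-1.4,0,-4.2],"twist":0},{"claw":0,"linear":[-1,0,-4.2],"twist":0},{"claw":0,"linear":[-0.8,0,-4.3],"twist":0},{"claw":0,"linear":[-0.5,0,-5],"twist":0},{"claw":0,"linear":[0,0,-5],"twist":0}]'
python3 -m pendant '[{"claw":0,"linear":[0,0,-5],"twist":0},{"claw":0,"linear":[0,0,-5],"twist":0},{"claw":0,"linear":[0,0,-4],"twist":0},{"claw":0,"linear":[0.4,0,-4.3],"twist":0},{"claw":0,"linear":[0.8,0,-4.2],"twist":0},{"claw":0,"linear":[1.1,0,-4.2],"twist":0},{"claw":0,"linear":[0,0,0],"twist":0},{"claw":0,"linear":[-15,0,0],"twist":0},{"claw":0,"linear":[-15,0,0],"twist":0},{"claw":0,"linear":[0,0,0],"twist":0}]'
python3 -c "
from h import *
stripes('c14')
goto((.4394,.283,.17),6.25)"
```

```text
clock: 52.0
tool_pos: [0.4682, 0.0237, 0.143]
orientation: [-114.0, 89.9, -17.7]
force: [-3.5, 0.2, 13.7]
opening: 0.0006
clock: 52.83
tool_pos: [0.4715, -0.0026, 0.1716]
orientation: [-94.8, 89.8, 1.5]
force: [1.1, -0.6, 0.4]
opening: 0.0008
side F n 15 tread 14 angle from top toward +y 13.9 tread 13.3 b -7.6
side N n 19 tread 14 angle from top toward +y 22.1 tread 12.9 b -10.0
side X n 73 tread 67 angle from top toward +y 0.5 tread -0.9 b 1.0
t 52.93 pos [470.3  -2.5 169.4] down [ 0.  0. -1.] jaw -173.8 j6 -18.0 F [-0.1 -0.6  0.1] open 0.3
  twist -0.001 shift [ -0.6  -0.3 287.2]
```

```bash
python3 -m pendant '[{"claw":0,"linear":[0,0,32],"twist":0},{"claw":0,"linear":[0,0,32],"twist":0},{"claw":0,"linear":[0,0,32],"twist":0},{"claw":0,"linear":[0,0,32],"twist":0},{"claw":0,"linear":[0,0,32],"twist":0},{"claw":0,"linear":[0,0,32],"twist":0},{"claw":0,"linear":[0,0,32],"twist":0},{"claw":0,"linear":[0,0,32],"twist":0},{"claw":0,"linear":[0,0,26],"twist":0},{"claw":0,"linear":[0,0,0],"twist":0}]'
python3 -m pendant '[{"claw":0,"linear":[0,0,0],"twist":0},{"claw":0,"linear":[9,0,0],"twist":0},{"claw":0,"linear":[9,0,0],"twist":0},{"claw":0,"linear":[6,0,0],"twist":0},{"claw":0,"linear":[2,0,0],"twist":0},{"claw":0,"linear":[1,0,0],"twist":0},{"claw":0,"linear":[0,0,0],"twist":0},{"claw":0,"linear":[0,0,0],"twist":0},{"claw":0,"linear":[0,0,0],"twist":0},{"claw":0,"linear":[0,0,0],"twist":0}]'
python3 -c "
from h import *
goto((.4399,.278,.142),6.25)"
```

```text
clock: 53.77
tool_pos: [0.4395, 0.2816, 0.1681]
orientation: [142.8, 89.9, -120.8]
force: [0.3, 0.3, 0.4]
opening: 0.0004
clock: 54.6
tool_pos: [0.4395, 0.2773, 0.143]
orientation: [112.0, 90.0, -151.8]
force: [-9.0, -1.3, 15.9]
opening: 0.0003
t 54.6 pos [439.5 277.3 143. ] down [-0. -0. -1.] jaw -173.8 j6 -48.0 F [-9.  -1.3 15.9] open 0.3
  twist -0.001 shift [ 1.  -0.5  0.6]
```

Move −11 mm along the tread, lift, go clear to the right, and measure all.

```bash
python3 -m pendant '[{"claw":0,"linear":[-0.7,0,0],"twist":0},{"claw":0,"linear":[0,0,-3],"twist":0},{"claw":0,"linear":[0,0,-4],"twist":0},{"claw":0,"linear":[0,0,-4],"twist":0},{"claw":0,"linear":[0,0,0],"twist":0},{"claw":0,"linear":[0,0,0],"twist":0},{"claw":0,"linear":[-30,0,0],"twist":0},{"claw":0,"linear":[-30,0,0],"twist":0},{"claw":0,"linear":[-30,-10,0],"twist":0},{"claw":0,"linear":[0,-10,-30],"twist":0}]'
for i in 1 2; do python3 -m pendant '[{"claw":0,"linear":[0,0,-33],"twist":0},{"claw":0,"linear":[0,0,-33],"twist":0},{"claw":0,"linear":[0,0,-33],"twist":0},{"claw":0,"linear":[0,0,-33],"twist":0},{"claw":0,"linear":[0,0,-33],"twist":0},{"claw":0,"linear":[0,0,-33],"twist":0},{"claw":0,"linear":[0,0,-33],"twist":0},{"claw":0,"linear":[0,0,-33],"twist":0},{"claw":0,"linear":[0,0,-33],"twist":0},{"claw":0,"linear":[0,0,-33],"twist":0}]'; done
python3 -c "
from h import *
stripes('c15')
goto((.4628,.0672,.17),6.25)"
```

```text
clock: 55.43
tool_pos: [0.4672, 0.2431, 0.2385]
orientation: [-61.0, 89.5, 35.4]
force: [2.3, 1.0, 1.2]
opening: 0.0001
clock: 56.27
tool_pos: [0.4994, -0.0907, 0.2323]
orientation: [79.5, 90.0, 175.7]
force: [1.3, 1.0, 0.0]
opening: 0.0004
clock: 57.1
tool_pos: [0.5349, -0.4185, 0.2318]
orientation: [53.6, 89.9, 149.8]
force: [1.5, 0.3, -0.1]
opening: 0.0003
side F n 56 tread 52 angle from top toward +y 6.8 tread 4.8 b 1.4
side N n 66 tread 58 angle from top toward +y 15.3 tread 12.0 b 0.7
top F n 88 tread 88 angle from top toward +y 4.2 tread 4.2 b -3.9
top N n 83 tread 82 angle from top toward +y 10.8 tread 10.9 b -4.0
top X n 89 tread 85 angle from top toward +y -2.2 tread -2.1 b -3.1
t 57.2 pos [ 534.6 -420.9  230.5] down [-0.003  0.    -1.   ] jaw -174.0 j6 28.0 F [-0.4  0.2 -0.1] open 0.2
  twist -0.005 shift [ 60.8  18.1 492.9]
```

View pics/c15.png

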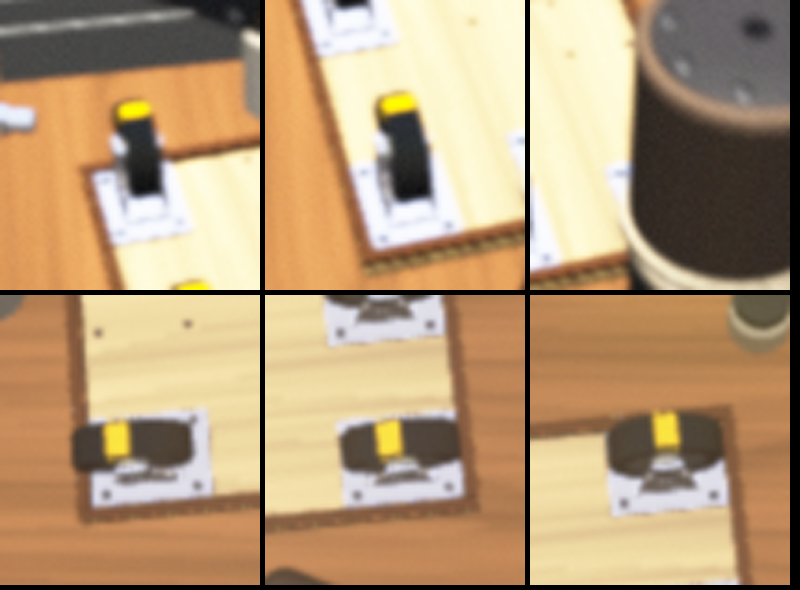

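Run:
```python
from h import *
P,C=clouds(False)
ex=np.array([U[1],-U[0]])
for j,n in enumerate(('side','top')):
    for k,w in W.items():
        p,c=P[j],C[j]; q=p[:,:2]-np.array([.529,.1545]); D=np.c_[q@ex,q@U]*1000
        m=(np.hypot(*(p[:,:2]-w).T)<.075)&(p[:,2]>.018)&(p[:,2]<.025)&(c.max(1)-c.min(1)<30)&(c.min(1)>130)
        if m.sum()>40: print(n,k,m.sum(),'x',np.percentile(D[m,0],[1,99]).round(1),'y',np.percentile(D[m,1],[1,99]).round(1),rect(p[m])[2])
```

```text
side F 207 x [-111.2  -27.6] y [ 72.8 179.4] 5.48
side N 247 x [-110.5  -32.1] y [-177.8  -78.2] 4.01
side X 44 x [37.4 58.8] y [-123.   -71.1] -0.99
top F 272 x [-116.7  -38.4] y [ 76.2 178.5] 6.78
top N 227 x [-117.5  -39. ] y [-179.3  -75.5] 6.04
top X 210 x [32.2 70.9] y [-179.4  -75. ] 2.94
```

```bash
python3 -m pendant '[{"claw":0,"linear":[0,1.8,33],"twist":0},{"claw":0,"linear":[0,1.8,33],"twist":0},{"claw":0,"linear":[0,1.8,33],"twist":0},{"claw":0,"linear":[0,1.8,33],"twist":0},{"claw":0,"linear":[0,1.8,33],"twist":0},{"claw":0,"linear":[0,1.8,33],"twist":0},{"claw":0,"linear":[0,1.8,33],"twist":0},{"claw":0,"linear":[0,1.8,33],"twist":0},{"claw":0,"linear":[0,1.8,33],"twist":0},{"claw":0,"linear":[0,2,33],"twist":0}]'
python3 -m pendant '[{"claw":0,"linear":[10,0,33],"twist":0},{"claw":0,"linear":[20,0,33],"twist":0},{"claw":0,"linear":[20,0,33],"twist":0},{"claw":0,"linear":[10,0,21],"twist":0},{"claw":0,"linear":[10,0,0],"twist":0},{"claw":0,"linear":[5,0,0],"twist":0},{"claw":0,"linear":[0,0,0],"twist":0},{"claw":0,"linear":[0,0,0],"twist":0},{"claw":0,"linear":[0,0,0],"twist":0},{"claw":0,"linear":[0,0,0],"twist":0}]'
python3 -c "
from h import *
goto((.4675,.0245,.142),6.25)"
```

```text
clock: 58.03
tool_pos: [0.4807, -0.0893, 0.2323]
orientation: [69.1, 90.0, 165.3]
force: [1.1, 0.5, 0.0]
opening: 0.0004
clock: 58.87
tool_pos: [0.4694, 0.0283, 0.1585]
orientation: [-75.5, 89.9, 20.7]
force: [-0.2, -0.1, 0.3]
opening: 0.0002
t 58.87 pos [469.4  28.3 158.5] down [ 0.001  0.    -1.   ] jaw -173.8 j6 -21.0 F [-0.2 -0.1  0.3] open 0.2
  twist -0.002 shift [16.5  2.3 -3.6]
```

```bash
python3 -m pendant '[{"claw":0,"linear":[6,1,-3],"twist":0},{"claw":0,"linear":[6,0,0],"twist":0},{"claw":0,"linear":[3,0,0],"twist":0},{"claw":0,"linear":[1.2,0,0],"twist":0},{"claw":0,"linear":[0,0,0],"twist":0},{"claw":0,"linear":[0,0,0],"twist":0},{"claw":0,"linear":[0,0,0],"twist":0},{"claw":0,"linear":[0,0,-3],"twist":0},{"claw":0,"linear":[0,0,-4],"twist":0},{"claw":0,"linear":[0,0,-3],"twist":0}]'
python3 -m pendant '[{"claw":0,"linear":[0,0,0],"twist":0},{"claw":0,"linear":[0,0,0],"twist":0},{"claw":0,"linear":[-14,0,0],"twist":0},{"claw":0,"linear":[-14,0,0],"twist":0},{"claw":0,"linear":[0,0,32],"twist":0},{"claw":0,"linear":[0,0,32],"twist":0},{"claw":0,"linear":[0,0,32],"twist":0},{"claw":0,"linear":[0,0,32],"twist":0},{"claw":0,"linear":[0,0,32],"twist":0},{"claw":0,"linear":[0,0,32],"twist":0}]'
python3 -c "
from h import *
goto((.4402,.2755,.17),6.25)"
```

```text
clock: 59.7
tool_pos: [0.4695, 0.0154, 0.1431]
orientation: [-143.6, 89.9, -47.3]
force: [-7.8, -0.3, 18.3]
opening: 0.0004
clock: 60.53
tool_pos: [0.448, 0.2081, 0.1694]
orientation: [122.3, 90.0, -141.4]
force: [-0.1, -0.5, -0.2]
opening: 0.0004
t 60.53 pos [448.  208.1 169.4] down [-0. -0. -1.] jaw -173.8 j6 -42.0 F [-0.1 -0.5 -0.2] open 0.4
  twist -0.0 shift [-0.6  0.4 67.8]
```

```bash
python3 -m pendant '[{"claw":0,"linear":[0,0,30],"twist":0},{"claw":0,"linear":[0,0,30],"twist":0},{"claw":0,"linear":[9,0,6],"twist":0},{"claw":0,"linear":[9,0,0],"twist":0},{"claw":0,"linear":[5,0,0],"twist":0},{"claw":0,"linear":[3,0,0],"twist":0},{"claw":0,"linear":[0.7,0,0],"twist":0},{"claw":0,"linear":[0,0,0],"twist":0},{"claw":0,"linear":[0,0,0],"twist":0},{"claw":0,"linear":[0,0,0],"twist":0}]'
python3 -m pendant '[{"claw":0,"linear":[0,0,-2],"twist":0},{"claw":0,"linear":[0,0,-2],"twist":0},{"claw":0,"linear":[0,0,0],"twist":0},{"claw":0,"linear":[0,0,0],"twist":0},{"claw":0,"linear":[-30,0,0],"twist":0},{"claw":0,"linear":[-30,0,0],"twist":0},{"claw":0,"linear":[-30,-10,0],"twist":0},{"claw":0,"linear":[0,-10,-30],"twist":0},{"claw":0,"linear":[0,0,-33],"twist":0},{"claw":0,"linear":[0,0,-33],"twist":0}]'
for i in 1 2; do python3 -m pendant '[{"claw":0,"linear":[0,0,-33],"twist":0},{"claw":0,"linear":[0,0,-33],"twist":0},{"claw":0,"linear":[0,0,-33],"twist":0},{"claw":0,"linear":[0,0,-33],"twist":0},{"claw":0,"linear":[0,0,-33],"twist":0},{"claw":0,"linear":[0,0,-33],"twist":0},{"claw":0,"linear":[0,0,-33],"twist":0},{"claw":0,"linear":[0,0,-33],"twist":0},{"claw":0,"linear":[0,0,-33],"twist":0},{"claw":0,"linear":[0,0,-33],"twist":0}]'; done
python3 - <<'E'
from h import *
stripes('c16')
for n in ('side','top'): save(n+'16.png',np.load(n+'.npz')['im'],1.55)
P,C=clouds(False)
ex=np.array([U[1],-U[0]])
for j,n in enumerate(('side','top')):
    for k,w in W.items():
        p,c=P[j],C[j]; q=p[:,:2]-np.array([.529,.1545]); D=np.c_[q@ex,q@U]*1000
        m=(np.hypot(*(p[:,:2]-w).T)<.075)&(p[:,2]>.018)&(p[:,2]<.025)&(c.max(1)-c.min(1)<30)&(c.min(1)>130)
        if m.sum()>40: print(n,k,m.sum(),'x',np.percentile(D[m,0],[1,99]).round(1),'y',np.percentile(D[m,1],[1,99]).round(1),rect(p[m])[2])
E
```

```text
clock: 61.37
tool_pos: [0.441, 0.2709, 0.1432]
orientation: [109.5, 90.0, -154.4]
force: [-4.4, -0.0, 6.2]
opening: 0.0003
clock: 62.2
tool_pos: [0.4724, 0.1735, 0.2331]
orientation: [-55.6, 90.0, 40.6]
force: [0.0, -0.1, -0.5]
opening: 0.0008
clock: 63.03
tool_pos: [0.5072, -0.1555, 0.2329]
orientation: [-122.3, 90.0, -26.2]
force: [1.3, 0.8, 0.0]
opening: 0.0004
clock: 63.87
tool_pos: [0.5426, -0.4834, 0.2325]
orientation: [64.9, 90.0, 161.1]
force: [1.0, 0.2, 0.0]
opening: 0.0005
side F n 58 tread 54 angle from top toward +y 1.1 tread -1.3 b 1.2
side N n 80 tread 71 angle from top toward +y 7.5 tread -0.1 b 0.0
side X n 75 tread 69 angle from top toward +y -0.1 tread -1.4 b 0.6
top F n 81 tread 80 angle from top toward +y -0.9 tread -0.9 b -4.3
top N n 86 tread 85 angle from top toward +y -0.8 tread -0.9 b -3.6
top X n 88 tread 86 angle from top toward +y -2.1 tread -2.0 b -2.9
side F 217 x [-111.   -11.5] y [ 71.6 180.1] 3.52
side N 243 x [-112.6  -31.2] y [-177.8  -80.2] 5.4
side X 177 x [35.9 81.9] y [-175.8  -71. ] 10.14
top F 271 x [-116.9  -38.6] y [ 76.  177.9] 5.53
top N 103 x [-116.6  -38.6] y [-178.5  -75.2] 6.33
top X 195 x [32.7 71.3] y [-177.2  -74.5] 4.7
```

View pics/c16.png

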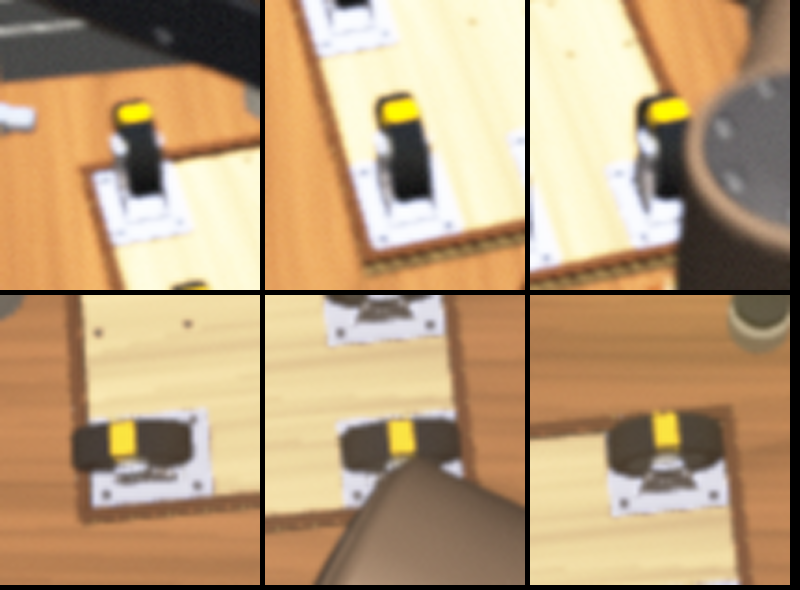

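View pics/top16.png

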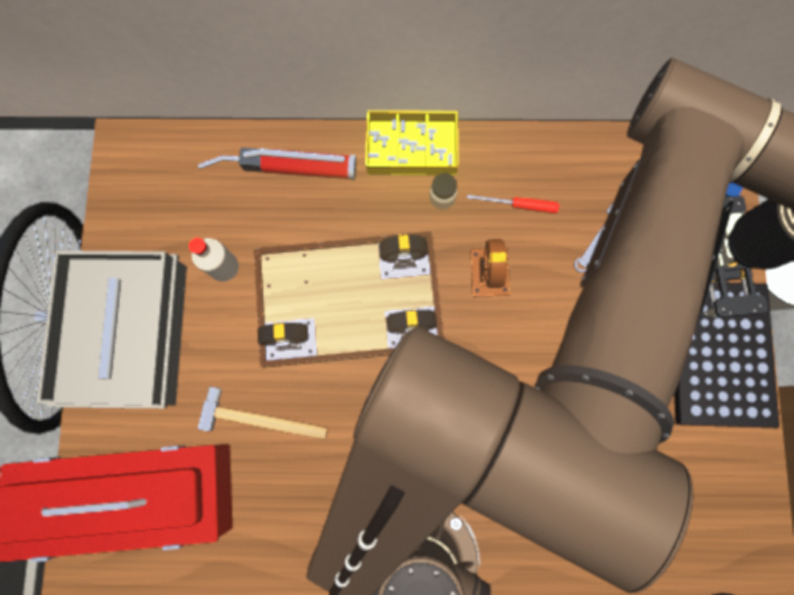

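```bash
python3 -c "
from plant import *
print(close_job())"
```

```text
the job is handed in; nothing more can be done
None
```

The job is handed in at about 64 s of the 210 s allowed, with both loose casters seated and all three grease marks at the top by my last measurements.

- **Casters:** Only two real loose casters were there. I set them on the far-right and near-right corners. I left the turquoise and brown look-alikes alone.
- **Seating:** I pushed each plate until both battens pushed back. In the last top view the plate edges sit within about 1 mm of where the fitted caster and the dolly's measured position put them. The exceptions are the far-right plate, whose outer y edge read 2–3 mm short of the batten while its inner edge fitted, and whose outer x edge the wheel hides from above. I count the 2–3 mm as noise.
- **Wheels:** I turned the wheels by rubbing the tread lightly with closed fingers, working towards the battens. The last stripe readings are within about 2° of the top on all three wheels in both cameras. One all-pixel side reading of the near-right wheel gave 7.5°, but its tread-only value was −0.1° and the top view gave −0.8°.
- **Tools and other things:** Those visible in the last top view look unmoved. The arm hid part of the wrench and the turquoise look-alike in that picture, so I could not check those two at the end.

Two or three rubbing strokes missed because the tool was still too high. I repeated them after letting it settle. Side and top camera positions disagreed by about 5 mm in x throughout, so I averaged them or compared within one camera.

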